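Load the treadle-rocked polishing tub with pipe bowls

TASK

Sort the loose wooden pipe parts on the bench: every bowl (round, with a stub) goes into the grey polishing tub and every straight stem into the blue crate. Once all the bowls are in the tub, and not before, pour all the white chips from the cup over them and stand the empty cup upright on the middle of its cork mat again. With bowls and chips in the tub, rock it by pressing the treadle beside it fully down to its stop twice, holding it there for a moment and letting it come right up each time; do not shove the brush, the tin or the sanding disc about.

Things in the scene. Friction and masses are not known exactly. Their poses are not given: they have to be found in the camera images.
- tub_in (a point): centre of the inner floor of the polishing tub, a grey plastic open-topped box, outside 180 (x) x 200 (y) x 50 mm, walls 6 mm, inner depth 44 mm; its rim stands 74 mm over the bench. The tub sits on a grey base plate and rocks up to 6 degrees about its y axis when the treadle is pressed. x, y run along the tub's sides, z up.
- treadle_pad (a point): point on the black rubber pad of the treadle, a steel spring pedal 135 x 84 mm on the tub's base plate, 170 mm to the tub's -y side. Hinged at its far (+x) edge, 38 mm over the bench; slopes up towards the robot. This point is 110 mm from the hinge, 25 mm from the near edge, 77 mm over the bench at rest, 45 mm at the stop; 11 N presses it down. x away from the robot; the axes tip with it.
- treadle (a joint): angle of the treadle, rad: 0 up (at rest), 0.30 at its stop, where its plate lies level. Springs back up when let go.
- crate: blue plastic crate, open-topped, for stems: outside 200 (x) x 160 (y) x 60 mm, walls 6 mm, floor 6 mm, fixed; origin at the centre of its underside.
- mat: round cork mat on which the cup stands: diameter 100 mm, 4 mm thick, fixed; origin at the centre of its underside.
- cup: plain square aluminium cup without handle, outside 56 (x) x 56 (y) x 62 mm high with flat upright sides, walls and floor 4 mm, weighs 90 g; holds the chips; origin at the centre of its underside, x and y square to its sides, z towards its mouth.
- bowl0: pipe bowl of raw light wood (may be absent): an upright turned barrel, diameter 38 mm, 40 mm high, with a round stub 16 mm thick standing out sideways along its +x, at 16 mm height, to 40 mm from the axis; origin at the centre of its underside, z up along the barrel.
- bowl1: pipe bowl of raw light wood (may be absent): an upright turned barrel, diameter 38 mm, 40 mm high, with a round stub 16 mm thick standing out sideways along its +x, at 16 mm height, to 40 mm from the axis; origin at the centre of its underside, z up along the barrel.
- bowl2: pipe bowl of raw light wood (may be absent): an upright turned barrel, diameter 38 mm, 40 mm high, with a round stub 16 mm thick standing out sideways along its +x, at 16 mm height, to 40 mm from the axis; origin at the centre of its underside, z up along the barrel.
- stem0: pipe stem of raw light wood (may be absent): a straight bar 70 long (x) x 16 wide (y) x 15 mm high lying on the bench, with a thin round tenon to 48 mm from the middle at its +x end; origin at the middle of its underside.
- stem1: pipe stem of raw light wood (may be absent): a straight bar 70 long (x) x 16 wide (y) x 15 mm high lying on the bench, with a thin round tenon to 48 mm from the middle at its +x end; origin at the middle of its underside.
- stem2: pipe stem of raw light wood (may be absent): a straight bar 70 long (x) x 16 wide (y) x 15 mm high lying on the bench, with a thin round tenon to 48 mm from the middle at its +x end; origin at the middle of its underside.
- chip0: polishing chip, a white ceramic cube of 14 mm, 10 g, at the start in the cup; origin at the centre of its underside.
- chip1: polishing chip, a white ceramic cube of 14 mm, 10 g, at the start in the cup; origin at the centre of its underside.
- chip2: polishing chip, a white ceramic cube of 14 mm, 10 g, at the start in the cup; origin at the centre of its underside.
- chip3: polishing chip, a white ceramic cube of 14 mm, 10 g, at the start in the cup; origin at the centre of its underside.
- chip4: polishing chip, a white ceramic cube of 14 mm, 10 g, at the start in the cup; origin at the centre of its underside.
- chip5: polishing chip, a white ceramic cube of 14 mm, 10 g, at the start in the cup; origin at the centre of its underside.
- brush: bench brush lying about, 170 mm long; a bystander; origin at its underside.
- wax_tin: flat steel tin, diameter 64 mm, 30 mm high; a bystander.
- sanding_disc: flat round sanding disc, diameter 100 mm, 7 mm thick; a bystander.
Not all that is in view belongs to the job. Leave any red look-alike of the bowl0 alone.

How it is judged:
By the outcome, as a careful person would: the job done as asked, in the order asked, and still so for the second after the job is handed in, with the robot touching nothing.
Of bowl0, bowl1, bowl2 only 2 to 3 are there at a start; the rules pass over those that are not, and their reading is None.
Of stem0, stem1, stem2 only 2 to 3 are there at a start; the rules pass over those that are not, and their reading is None.
At some moment in a run one of bowl0, bowl1, bowl2, stem0, stem1, stem2 may be knocked a few centimetres aside while the robot is not near it.
It also fails if it takes over 200 s, if anything falls off the work surface, if the arm or the gripper's body presses on something with over 40 N, if the wrist force passes 120 N, or if a joint passes its speed limit or range.

ROBOT

A 6-joint arm with a two-finger parallel gripper is mounted at the origin on the work surface. World frame = base frame: x ahead of the robot, y to its left, z up, the work surface at z = 0. Lengths are in mm, angles in rad, forces in N, time in s.
With the tool pointing down it reaches from about 375 to 925 mm from the base axis. Payload 5.7 kg.
Tool frame: the origin (TCP) lies at the very end of the fingers, on their centre line; the grasp point (between the pads) lies behind it (arm.tcp_to_grasp is the z of the grasp point in the tool frame, in mm); z points along the fingers, y is the line along which they close (so a half turn about z gives the same grasp; the last joint's range is limited). The gripper opens to 85 mm and grips with 20 to 120 N. Pads are 22 mm wide; open, the fingers measure 114 mm over their backs; the gripper's body (76 mm by 85 mm) begins 54 mm behind the grasp point. The pads swing forward as they close: fully open they stand 13 mm farther back than shut.
Start: joints at [-1.361, 0.359, 1.51, -0, 1.272, -0.115], TCP at [191.456, -568.602, 231.267] pointing down, gripper open.
Joint ranges: [-2.97, 2.97], [-1.01, 2.36], [0.21, 2.38], [-0.96, 4.11], [0.2, 2.71], [-2.98, 2.98]. Speed limits (rad/s): [2.39, 2.39, 3.14, 3.14, 3.14, 3.14].

INTERFACE

Orientations are given as a rotation vector (axis times angle).
In Python, from rig import arm, viewer, boxes_of, outline_of gives the robot as it stands.
- The arm moves only by the tool carry_out, never from a script. Its argument "series" is a list of rows, each an object with "claw": the opening, from -1 (shut) to 1 (fully open); "slide": the shift along the tool's x, y, z in mm, a list of three; "rotation": the turn, a rotation vector about the tool's x, y, z in rad, a list of three. A call has 1 to 10 rows; each row shifts and turns the commanded pose from where the row before left it, along the tool's axes as they then stand; what a row does not reach is not made up. A row lasts 1/10 s, in which the tool goes at most 50 mm and 8.59 degrees, less where a joint would pass 70% of its speed; a pose out of reach is approached as far as the arm can. A call with a gripper value outside its range is refused whole. The fingers move at their own pace and stop on an object; the grip force is fixed at half the most. Time passes only in rows, so rows that do not move let the fingers close. It gives the time, the measured TCP pose, the force, the opening and the grip force at its end, in the units of the state.
- arm.state(): the state, without advancing time (a new reading comes with each control period).
- viewer.capture(name): name is "scene" or "top" or "wrist"; returns (picture, depth): 400x640x3 uint8, red, green, blue; 400x640 float32, mm along the optical axis (not along the pixel's ray), 0 where there is no reading.
- viewer.camera_model(name): a dict with "fx", "fy", "cx", "cy" (pixels), "pose" (4x4, takes a point from camera to world coordinates). Camera axes: x right, y down, z forward; pixel columns grow to the right and rows downward; lengths in mm; the calibration is good to about 2 mm. A picture is of the moment at which its call begins: read the wrist's pose just before it. camera_model takes no time and is no camera call; for the wrist camera it gives the pose at the moment of the call.
- arm.close_job(): hands the job in; it is judged then, once.
Trained networks look in the newest picture that a camera, given by its name, has taken for a name from the list of things; names that differ only in an ending like _2 or _b are one class to them, and where a whole thing is asked for, a point or a joint stands for the part that bears it (a point fixed in the world has none). Each returns a list of dicts, best first, with "conf" (0 to 1); they miss things now and then, are a little off and sometimes report something else, mostly with a low value. They report only what shows in the picture. A call takes as long as a camera call. They do not tell look-alikes from the thing itself.
- boxes_of(camera, target): "position" ([x, y, z] in mm, in world coordinates, good to about 4 mm: the middle of the surface that is visible of it).
- outline_of(camera, target): "mask" (400x640 bool, what is visible of it).
The state is a dict: "time": time; "q": joint angles; "joint_vel": joint speeds; "joint_torque": joint torques, N m; "ee_pos": TCP position; "orientation": TCP orientation; "wrist_force": force on the tool from outside, world axes, zero at the start; "wrist_torque": the same for the moment, N m; "finger_gap": opening from 0.0 (shut) to 1.0 (fully open); "gripper_force": force on a finger pad.
Only numpy, scipy, OpenCV 4.12 (cv2) and the standard library are available. Lean on these libraries where they do the work, as an engineer would, in place of code of your own. Each camera call takes 0.05 s, during which the arm holds its last target. There are 200 camera calls.

## Working session

There is one attempt and no reset: what is moved stays moved. The work goes in short steps, Python scripts to look and compute and a tool call to move; the robot and the scene stay as the last step left them, time stands still between calls to the robot, and variables do not carry over. Pictures are saved under pics/ and viewed, at most 14 in all, crops included, and the job is handed in when it is done.

Besides the shell and the picture viewer there is one more tool, called after "Emit:" as name([rows], argument=value, ...), one row to a line, values as JSON. carry_out: Moves the arm, as the interface text tells. Its arguments: {"type":"object","properties":{"series":{"type":"array","items":{"type":"object","properties":{"claw":{"type":"number"},"slide":{"type":"array","items":{"type":"number"}},"rotation":{"type":"array","items":{"type":"number"}}}}}},"required":["series"]}

```bash
ls; mkdir -p pics; cat > h.py <<'E'
import numpy as np, cv2
from scipy.spatial.transform import Rotation as R
from rig import arm, viewer, boxes_of, outline_of
def save(cam,n):
    p,d=viewer.capture(cam); cv2.imwrite(f'pics/{n}.png',p[:,:,::-1]); return p,d
def cloud(cam,d,M=None):
    M=M or viewer.camera_model(cam); v,u=np.mgrid[:400,:640]
    c=np.stack([(u-M['cx'])/M['fx']*d,(v-M['cy'])/M['fy']*d,d],-1)
    T=np.array(M['pose']); return c@T[:3,:3].T+T[:3,3]
E
python3 - <<'E'
from h import *
for c in('scene','top'):
    p,d=save(c,c); P=cloud(c,d)
    print(c,np.round(viewer.camera_model(c)['pose'],2).tolist())
    for t in['bowl0','stem0','cup','mat','crate','tub_in','treadle','treadle_pad','chip0','brush','wax_tin','sanding_disc']:
        try:
            for o in outline_of(c,t):
                m=o['mask']; 
                if o['conf']<.2: continue
                q=P[m&(d>0)]; v,u=np.nonzero(m)
                (cx,cy),(w,h),a=cv2.minAreaRect(q[:,:2].astype(np.float32))
                print(t,round(o['conf'],2),'px',int(u.mean()),int(v.mean()),'med',np.median(q,0).round(),'rect',[round(float(x)) for x in(cx,cy,w,h,a)],'z',np.percentile(q[:,2],[5,95]).round(),'rgb',p[m].mean(0).round())
        except Exception as e: print(t,repr(e))
print(arm.state(),arm.tcp_to_grasp)
E
```

```text
pics
scene [[0.7, 0.48, -0.52, 1067.28], [0.71, -0.49, 0.5, -601.81], [-0.01, -0.72, -0.69, 877.25], [0.0, 0.0, 0.0, 1.0]]
bowl0 0.81 px 236 234 med [ 386. -210.   32.] rect [362, -197, 46, 78, 69] z [ 2. 42.] rgb [171. 135.  87.]
bowl0 0.77 px 267 203 med [357. -85.  32.] rect [335, -79, 35, 72, 86] z [ 5. 42.] rgb [178.  45.  28.]
bowl0 0.73 px 160 231 med [ 238. -334.   32.] rect [233, -332, 37, 67, 68] z [ 8. 42.] rgb [165.  37.  24.]
bowl0 0.71 px 203 240 med [ 343. -276.   36.] rect [342, -278, 32, 57, 72] z [17. 42.] rgb [182. 138.  87.]
bowl0 0.71 px 341 182 med [436. 111.  33.] rect [424, 138, 34, 83, 18] z [ 7. 43.] rgb [172. 133.  85.]
stem0 0.72 px 349 235 med [600. -38.  63.] rect [566, -17, 121, 205, 76] z [43. 82.] rgb [128. 122. 114.]
stem0 0.65 px 354 168 med [408. 198.  14.] rect [408, 200, 77, 18, 3] z [ 5. 18.] rgb [215. 174. 114.]
stem0 0.65 px 288 229 med [448. -98.  13.] rect [445, -92, 83, 29, 19] z [ 1. 18.] rgb [202. 167. 109.]
stem0 0.55 px 317 209 med [449.   6.  13.] rect [446, 15, 80, 31, 31] z [ 4. 17.] rgb [208. 170. 112.]
cup 0.93 px 402 134 med [430.
[... 3860 characters left out ...]
 array([-1.36110058e+00,  3.58792274e-01,  1.51038487e+00,  1.05550692e-05,
        1.27251653e+00, -1.15091233e-01]), 'joint_vel': array([-0.0012888 , -0.00047886,  0.00094749, -0.00011555,  0.00111172,
       -0.00192261]), 'joint_torque': array([-1.57303493e-03, -5.27595305e+01, -2.79041898e+01, -4.75950164e-04,
        1.73373206e-03,  1.77580694e-05]), 'ee_pos': array([ 191.45981079, -568.6042741 ,  231.2771514 ]), 'orientation': array([-3.10015986e+00, -5.07913599e-01, -8.32587662e-06]), 'wrist_force': array([ 1.02631696, -0.76604068, -0.17409801]), 'wrist_torque': array([-0.02612213,  0.01188134,  0.01073087]), 'gripper_force': 0.0, 'finger_gap': 1.003631869071407} -18.700000000000003
```

View pics/scene.png

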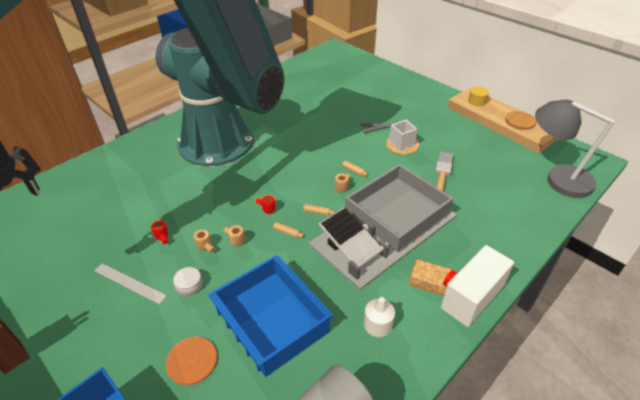

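View pics/top.png

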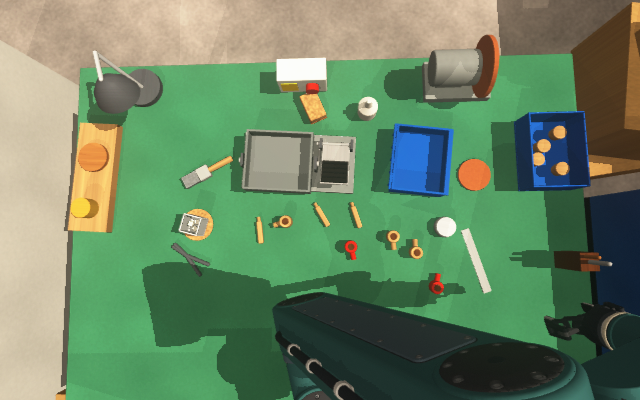

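The pictures show three wooden bowls, at top-view pixels (284,221), (392,238) and (416,250), and two red decoys at (351,248) and (436,284). Three stems lie at (259,229), (321,214) and (355,214), and the cup on its mat is at (193,224). Next I'll fit exact poses.

```bash
cat > fit.py <<'E'
from h import *
def rect(q): 
    (cx,cy),(w,h),a=cv2.minAreaRect(q[:,:2].astype(np.float32)); return [round(float(x),1) for x in(cx,cy,w,h,a)]
def fit(c):
    p,d=viewer.capture(c); P=cloud(c,d); hsv=cv2.cvtColor(p,cv2.COLOR_RGB2HSV)
    wood=(d>0)
    for o in outline_of(c,'bowl0'):
        m=o['mask']&(d>0)
        rgb=p[o['mask']].mean(0)
        if o['conf']<.3 or rgb[1]<90: continue
        q=P[m]; t=q[q[:,2]>37]
        if len(t)<10: continue
        (cx,cy),r=cv2.minEnclosingCircle(t[:,:2].astype(np.float32))
        m2=cv2.dilate(o['mask'].astype(np.uint8),np.ones((5,5)))>0
        s=P[m2&(d>0)]; dd=np.hypot(s[:,0]-cx,s[:,1]-cy); s=s[(dd>23)&(dd<42)&(s[:,2]>10)&(s[:,2]<30)]
        a=np.degrees(np.arctan2(s[:,1].mean()-cy,s[:,0].mean()-cx)) if len(s) else None
        print(c,'bowl',round(o['conf'],2),round(cx,1),round(cy,1),round(r,1),'stub',a,len(s))
    for o in outline_of(c,'stem0'):
        m=o['mask']&(d>0); q=P[m]
        if o['conf']<.3 or np.percentile(q[:,2],95)>25: continue
        q=q[q[:,2]>9]; k=np.cov(q[:,:2].T); w,v=np.linalg.eigh(k)
        print(c,'stem',round(o['conf'],2),q.mean(0).round(1),'ang',round(np.degrees(np.arctan2(v[1,1],v[0,1])),1),rect(q))
    return p,d,P
if __name__=='__main__':
    print([a for a in dir(arm) if a[0]!='_'])
    for c in('scene','top'):
        p,d,P=fit(c)
        for t,lo,hi in(('cup',60,75),('crate',52,70),('tub_in',66,85),('treadle',0,100)):
            o=outline_of(c,t)
            if not o: print(c,t,'none');continue
            q=P[o[0]['mask']&(d>0)]; q=q[(q[:,2]>lo)&(q[:,2]<hi)]; 
            if t=='treadle':
                A=np.c_[q[:,:2],np.ones(len(q))]; print('plane',np.linalg.lstsq(A,q[:,2],rcond=None)[0])
            print(c,t,rect(q),q[:,2].mean().round(1))
        o=outline_of(c,'mat')[0]['mask']; X=P[o&(d>0)]; X=X[X[:,2]<9]
        # mat circle: max-inlier of r=50 disc containing the points
        from scipy.optimize import minimize
        f=lambda c0: np.maximum(np.hypot(X[:,0]-c0[0],X[:,1]-c0[1])-49,0).sum()
        h=cv2.convexHull(X[:,:2].astype(np.float32))[:,0]
        (cx,cy),r=cv2.minEnclosingCircle(h); print(c,'mat',cx,cy,r,minimize(f,[cx,cy],method='Nelder-Mead').x)
        q=P[(d>0)&(P[...,2]>-20)&(P[...,2]<6)&(abs(P[...,0]-500)<60)&(abs(P[...,1]+150)<60)]; print('bench z',np.median(q[:,2]))
E
python3 fit.py
```

```text
['IKError', 'close_job', 'state', 'tcp_to_grasp']
scene bowl 0.74 379.5 -206.4 18.4 stub -171.1495348438493 31
scene bowl 0.7 430.7 115.9 19.5 stub 99.96712761000214 11
scene bowl 0.58 331.7 -273.9 17.8 stub -0.24431746874648264 52
scene stem 0.69 [405.3 198.4  14.4] ang -174.6 [405.9, 199.0, 81.4, 18.9, 3.0]
scene stem 0.48 [445.9 -98.8  14. ] ang -162.7 [446.7, -96.1, 82.3, 20.1, 17.2]
scene cup [424.5, 396.6, 59.4, 62.5, 75.1] 64.9
scene crate [0.0, 0.0, 0.0, 0.0, 0.0] nan
scene tub_in [608.2, 119.0, 234.3, 182.1, 85.9] 72.7
plane [-2.89165480e-01 -3.76826631e-02  2.34373582e+02]
scene treadle [561.3, -23.2, 111.6, 208.4, 70.1] 63.5
scene mat 430.0157775878906 396.7285461425781 49.67987060546875 [429.54278006 396.17955223]
bench z 0.6370164383997121
top bowl 0.73 430.0 117.9 18.2 stub 105.25291756187399 30
top bowl 0.59 379.0 -205.8 17.7 stub -177.06499777972874 32
top bowl 0.56 330.7 -272.4 17.8 stub 0.6689318000776626 36
top stem 0.72 [403.3 200.1  14.2] ang -175.2 [405.0, 200.6, 81.4, 15.8, 5.3]
top stem 0.51 [445.4 -97.   14.2] ang -163.3 [447.0, -96.7, 81.6, 15.8, 17.2]
top cup [425.2, 395.7, 57.5, 55.9, 75.4] 65.7
top crate [607.6, -293.3, 176.8, 200.9, 82.7] 58.9
top tub_in [610.2, 133.3, 201.2, 181.1, 85.8] 73.4
plane [-3.53051732e-01  3.33768162e-02  2.75890027e+02]
top treadle [596.9, -36.4, 83.7, 125.4, 86.0] 64.5
top mat 426.575439453125 396.1470947265625 49.5191764831543 [426.03178311 396.28856658]
bench z -0.10994260206678064fit.py:34: RuntimeWarning: Mean of empty slice.
  print(c,t,rect(q),q[:,2].mean().round(1))
  ret = ret.dtype.type(ret / rcount)
```

Emit:
carry_out([
  {"claw":0.5,"slide":[0,0,0],"rotation":[0,0,0.1083]},
  {"claw":0.5,"slide":[0,0,0],"rotation":[0,0,0.1083]},
  {"claw":0.5,"slide":[0,0,0],"rotation":[0,0,0.1083]},
  {"claw":0.5,"slide":[19.9,-42.2,10],"rotation":[0,0,0]},
  {"claw":0.5,"slide":[19.9,-42.2,10],"rotation":[0,0,0]},
  {"claw":0.5,"slide":[19.9,-42.2,10],"rotation":[0,0,0]},
  {"claw":0.5,"slide":[19.9,-42.2,10],"rotation":[0,0,0]},
  {"claw":0.5,"slide":[19.9,-42.2,10],"rotation":[0,0,0]},
  {"claw":0.5,"slide":[19.9,-42.2,10],"rotation":[0,0,0]},
  {"claw":0.5,"slide":[19.9,-42.2,10],"rotation":[0,0,0]},
])

```text
time: 3.1
ee_pos: [331.4, -271.8, 161.2]
orientation: [3.141, -0.001, 0.001]
wrist_force: [2.4, -0.1, -0.3]
finger_gap: 0.748
gripper_force: 0.0
```

```bash
python3 - <<'E'
from fit import *
s=arm.state(); print(s['time'],s['ee_pos'],s['orientation'],s['finger_gap'],s['q'])
fit('wrist'); save('wrist','w1')
print(viewer.camera_model('wrist'))
E
```

```text
3.1 [ 331.39001629 -271.75138317  161.24124802] [ 3.1410041e+00 -1.1151122e-03  1.1940312e-03] 0.7481217470575022 [-8.48467960e-01  2.00030801e-01  1.95076414e+00  2.16822677e-04
  9.89853756e-01  7.22919493e-01]
wrist bowl 0.95 376.7 -197.6 18.0 stub -173.38569407726317 393
wrist bowl 0.81 327.9 -264.7 17.9 stub 0.28528547644542007 429
wrist stem 0.76 [417.1  -5.2  12.5] ang 170.9 [417.0, -4.3, 9.3, 19.1, 74.7]
wrist stem 0.74 [440.6 -90.8  14.1] ang -162.0 [440.7, -89.5, 75.8, 16.3, 17.7]
{'fx': 342.5834091438731, 'fy': 342.5834091438731, 'cx': 324.54544719794995, 'cy': 203.67619627820335, 'pose': array([[ 3.51423336e-03, -9.55300265e-01, -2.95616396e-01,
         4.05581959e+02],
       [-9.99993764e-01, -3.25422551e-03, -1.37153746e-03,
        -2.72508237e+02],
       [ 3.48227681e-04,  2.95619373e-01, -9.55305744e-01,
         3.04871209e+02],
       [ 0.00000000e+00,  0.00000000e+00,  0.00000000e+00,
         1.00000000e+00]])}
```

View pics/w1.png

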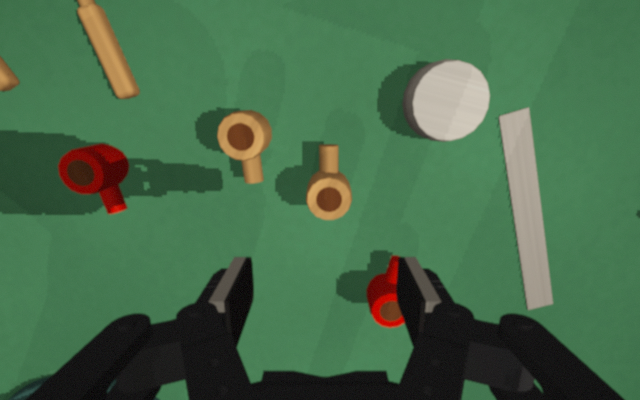

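Emit:
carry_out([
  {"claw":0.5,"slide":[0,0,45],"rotation":[0,0,0]},
  {"claw":0.5,"slide":[0,0,45],"rotation":[0,0,0]},
  {"claw":0.5,"slide":[0,0,40],"rotation":[0,0,0]},
  {"claw":0.5,"slide":[0,0,27],"rotation":[0,0,0]},
  {"claw":0.5,"slide":[0,0,0],"rotation":[0,0,0]},
  {"claw":-1,"slide":[0,0,0],"rotation":[0,0,0]},
  {"claw":-1,"slide":[0,0,0],"rotation":[0,0,0]},
  {"claw":-1,"slide":[0,0,0],"rotation":[0,0,0]},
  {"claw":-1,"slide":[0,0,0],"rotation":[0,0,0]},
  {"claw":-1,"slide":[0,0,0],"rotation":[0,0,0]},
])

```text
time: 4.3
ee_pos: [331.7, -274.6, 5.8]
orientation: [3.139, 0.0, 0.004]
wrist_force: [-1.7, -0.8, 9.9]
finger_gap: 0.424
gripper_force: 60.7
```

Emit:
carry_out([
  {"claw":-1,"slide":[0,0,-20],"rotation":[0,0,0]},
  {"claw":-1,"slide":[0,0,-40],"rotation":[0,0,0]},
  {"claw":-1,"slide":[0,0,-40],"rotation":[0,0,0]},
  {"claw":-1,"slide":[0,0,-26],"rotation":[0,0,0]},
  {"claw":-1,"slide":[0,0,0],"rotation":[0,0,0]},
])

```text
time: 4.8
ee_pos: [332.9, -275.5, 134.4]
orientation: [3.135, 0.0, 0.009]
wrist_force: [0.5, -0.8, -1.0]
finger_gap: 0.43
gripper_force: 60.3
```

Emit:
carry_out([
  {"claw":-1,"slide":[25.8,-37.1,0],"rotation":[0,0,0]},
  {"claw":-1,"slide":[25.8,-37.1,0],"rotation":[0,0,0]},
  {"claw":-1,"slide":[25.8,-37.1,0],"rotation":[0,0,0]},
  {"claw":-1,"slide":[25.8,-37.1,0],"rotation":[0,0,0]},
  {"claw":-1,"slide":[25.8,-37.1,0],"rotation":[0,0,0]},
  {"claw":-1,"slide":[25.8,-37.1,0],"rotation":[0,0,0]},
  {"claw":-1,"slide":[25.8,-37.1,0],"rotation":[0,0,0]},
  {"claw":-1,"slide":[25.8,-37.1,0],"rotation":[0,0,0]},
  {"claw":-1,"slide":[25.8,-37.1,0],"rotation":[0,0,0]},
  {"claw":-1,"slide":[25.8,-37.1,0],"rotation":[0,0,0]},
])

```text
time: 5.8
ee_pos: [589.0, 99.6, 129.6]
orientation: [3.142, 0.001, -0.001]
wrist_force: [0.5, -1.9, -0.7]
finger_gap: 0.428
gripper_force: 60.3
```

Emit:
carry_out([
  {"claw":-1,"slide":[25.8,-37.1,0],"rotation":[0,0,0]},
  {"claw":-1,"slide":[25.8,-37.1,0],"rotation":[0,0,0]},
  {"claw":-1,"slide":[0,0,0],"rotation":[0,0,0]},
  {"claw":-1,"slide":[0,0,0],"rotation":[0,0,0]},
  {"claw":-1,"slide":[0,0,0],"rotation":[0,0,0]},
])

```text
time: 6.3
ee_pos: [639.0, 171.1, 129.5]
orientation: [3.141, -0.0, -0.004]
wrist_force: [0.4, -0.0, 0.3]
finger_gap: 0.425
gripper_force: 60.3
```

Emit:
carry_out([
  {"claw":-1,"slide":[0,0,40],"rotation":[0,0,0]},
  {"claw":-1,"slide":[0,0,35],"rotation":[0,0,0]},
  {"claw":-1,"slide":[0,0,17],"rotation":[0,0,0]},
  {"claw":-1,"slide":[0,0,0],"rotation":[0,0,0]},
  {"claw":0.3,"slide":[0,0,0],"rotation":[0,0,0]},
  {"claw":0.3,"slide":[0,0,0],"rotation":[0,0,0]},
  {"claw":0.3,"slide":[0,0,-12],"rotation":[0,0,0]},
  {"claw":0.3,"slide":[0,0,-40],"rotation":[0,0,0]},
  {"claw":0.3,"slide":[0,0,-40],"rotation":[0,0,0]},
  {"claw":0.5,"slide":[0,0,0],"rotation":[0,0,0]},
])

```text
time: 7.3
ee_pos: [645.2, 172.7, 138.1]
orientation: [-3.139, 0.0, -0.019]
wrist_force: [0.7, -0.5, 1.4]
finger_gap: 0.751
gripper_force: 0.0
```

Emit:
carry_out([
  {"claw":0.5,"slide":[-26.1,37.8,0],"rotation":[0,0,0]},
  {"claw":0.5,"slide":[-26.1,37.8,0],"rotation":[0,0,0]},
  {"claw":0.5,"slide":[-26.1,37.8,0],"rotation":[0,0,0]},
  {"claw":0.5,"slide":[-26.1,37.8,0],"rotation":[0,0,0]},
  {"claw":0.5,"slide":[-26.1,37.8,0],"rotation":[0,0,0]},
  {"claw":0.5,"slide":[-26.1,37.8,0],"rotation":[0,0,0]},
  {"claw":0.5,"slide":[-26.1,37.8,0],"rotation":[0,0,0]},
  {"claw":0.5,"slide":[-26.1,37.8,0],"rotation":[0,0,0]},
  {"claw":0.5,"slide":[-26.1,37.8,0],"rotation":[0,0,0]},
  {"claw":0.5,"slide":[-26.1,37.8,0],"rotation":[0,0,0]},
])

```text
time: 8.3
ee_pos: [378.4, -207.4, 131.2]
orientation: [3.141, 0.0, 0.002]
wrist_force: [0.7, -0.1, 0.1]
finger_gap: 0.749
gripper_force: 0.0
```

Emit:
carry_out([
  {"claw":0.5,"slide":[0,0,0],"rotation":[0,0,-0.087]},
  {"claw":0.5,"slide":[0,0,0],"rotation":[0,0,0]},
  {"claw":0.5,"slide":[0,0,0],"rotation":[0,0,0]},
])

```text
time: 8.6
ee_pos: [379.6, -205.9, 130.8]
orientation: [3.139, 0.133, 0.001]
wrist_force: [0.2, 0.4, -0.1]
finger_gap: 0.751
gripper_force: 0.0
```

```bash
python3 - <<'E'
from fit import *
s=arm.state(); print(s['time'],s['ee_pos'],s['orientation'],s['finger_gap'])
fit('wrist'); fit('scene')
E
```

```text
8.6 [ 379.56794368 -205.94379947  130.7638552 ] [3.13850198e+00 1.32766845e-01 1.18653110e-03] 0.750867809591732
wrist bowl 0.58 377.7 -205.7 18.5 stub -175.33020419280442 356
wrist stem 0.88 [444.6 -98.   14.6] ang -162.4 [444.7, -96.8, 82.7, 16.2, 17.9]
wrist stem 0.65 [446.9   6.2  14.3] ang -150.5 [448.1, 9.0, 83.3, 17.4, 30.0]
scene bowl 0.89 647.5 171.0 29.2 stub 135.60574095875216 15
scene bowl 0.81 430.4 116.7 19.3 stub 101.03891019645366 13
scene bowl 0.51 379.4 -206.5 18.3 stub -170.8169178635993 30
scene stem 0.65 [446.4 -98.3  14.3] ang -162.8 [446.7, -96.7, 82.3, 17.5, 15.9]
scene stem 0.58 [449.    5.1  14.3] ang -150.9 [449.7, 7.4, 69.9, 16.9, 32.7]
scene stem 0.5 [406.  199.4  14.6] ang -173.8 [405.4, 200.9, 79.3, 18.4, 7.1]
```

Emit:
carry_out([
  {"claw":0.5,"slide":[0,0,45],"rotation":[0,0,0]},
  {"claw":0.5,"slide":[0,0,45],"rotation":[0,0,0]},
  {"claw":0.5,"slide":[0,0,30],"rotation":[0,0,0]},
  {"claw":0.5,"slide":[0,0,6],"rotation":[0,0,0]},
  {"claw":0.5,"slide":[0,0,0],"rotation":[0,0,0]},
  {"claw":-1,"slide":[0,0,0],"rotation":[0,0,0]},
  {"claw":-1,"slide":[0,0,0],"rotation":[0,0,0]},
  {"claw":-1,"slide":[0,0,0],"rotation":[0,0,0]},
  {"claw":-1,"slide":[0,0,0],"rotation":[0,0,0]},
  {"claw":-1,"slide":[0,0,0],"rotation":[0,0,0]},
])

```text
time: 9.9
ee_pos: [380.5, -206.7, 6.0]
orientation: [3.137, 0.136, 0.004]
wrist_force: [0.3, 1.4, 6.0]
finger_gap: 0.428
gripper_force: 59.4
```

Emit:
carry_out([
  {"claw":-1,"slide":[0,0,-20],"rotation":[0,0,0]},
  {"claw":-1,"slide":[0,0,-40],"rotation":[0,0,0]},
  {"claw":-1,"slide":[0,0,-40],"rotation":[0,0,0]},
  {"claw":-1,"slide":[0,0,-26],"rotation":[0,0,0.087]},
  {"claw":-1,"slide":[0,0,0],"rotation":[0,0,0]},
])

```text
time: 10.4
ee_pos: [382.1, -208.0, 134.9]
orientation: [3.136, -0.003, 0.012]
wrist_force: [-0.1, 0.2, 0.2]
finger_gap: 0.425
gripper_force: 60.1
```

Emit:
carry_out([
  {"claw":-1,"slide":[27.5,-32.6,0],"rotation":[0,0,0]},
  {"claw":-1,"slide":[27.5,-32.6,0],"rotation":[0,0,0]},
  {"claw":-1,"slide":[27.5,-32.6,0],"rotation":[0,0,0]},
  {"claw":-1,"slide":[27.5,-32.6,0],"rotation":[0,0,0]},
  {"claw":-1,"slide":[27.5,-32.6,0],"rotation":[0,0,0]},
  {"claw":-1,"slide":[27.5,-32.6,0],"rotation":[0,0,0]},
  {"claw":-1,"slide":[27.5,-32.6,0],"rotation":[0,0,0]},
  {"claw":-1,"slide":[27.5,-32.6,0],"rotation":[0,0,0]},
  {"claw":-1,"slide":[27.5,-32.6,0],"rotation":[0,0,0]},
  {"claw":-1,"slide":[0,0,0],"rotation":[0,0,0]},
])

```text
time: 11.4
ee_pos: [630.5, 91.4, 130.4]
orientation: [-3.14, -0.007, -0.007]
wrist_force: [-0.8, -1.4, -0.6]
finger_gap: 0.426
gripper_force: 60.2
```

Emit:
carry_out([
  {"claw":-1,"slide":[0,0,40],"rotation":[0,0,0]},
  {"claw":-1,"slide":[0,0,35],"rotation":[0,0,0]},
  {"claw":-1,"slide":[0,0,17],"rotation":[0,0,0]},
  {"claw":-1,"slide":[0,0,0],"rotation":[0,0,0]},
  {"claw":0.3,"slide":[0,0,0],"rotation":[0,0,0]},
  {"claw":0.3,"slide":[0,0,0],"rotation":[0,0,0]},
  {"claw":0.3,"slide":[0,0,-12],"rotation":[0,0,0]},
  {"claw":0.3,"slide":[0,0,-40],"rotation":[0,0,0]},
  {"claw":0.3,"slide":[0,0,-40],"rotation":[0,0,0]},
  {"claw":0.5,"slide":[0,0,0],"rotation":[0,0,0]},
])

```text
time: 12.4
ee_pos: [631.6, 87.5, 137.7]
orientation: [-3.141, -0.0, -0.019]
wrist_force: [0.9, -0.3, -0.3]
finger_gap: 0.743
gripper_force: 0.0
```

Emit:
carry_out([
  {"claw":0.5,"slide":[-39.4,-6,0],"rotation":[0,0,0]},
  {"claw":0.5,"slide":[-39.4,-6,0],"rotation":[0,0,0]},
  {"claw":0.5,"slide":[-39.4,-6,0],"rotation":[0,0,0]},
  {"claw":0.5,"slide":[-39.4,-6,0],"rotation":[0,0,0]},
  {"claw":0.5,"slide":[-39.4,-6,0],"rotation":[0,0,0]},
  {"claw":0.5,"slide":[0,0,0],"rotation":[0,0,-0.148]},
  {"claw":0.5,"slide":[0,0,0],"rotation":[0,0,-0.148]},
  {"claw":0.5,"slide":[0,0,0],"rotation":[0,0,-0.148]},
  {"claw":0.5,"slide":[0,0,0],"rotation":[0,0,-0.148]},
  {"claw":0.5,"slide":[0,0,0],"rotation":[0,0,-0.148]},
])

```text
time: 13.4
ee_pos: [430.0, 117.4, 131.1]
orientation: [2.925, 1.145, 0.002]
wrist_force: [-0.4, -0.6, -0.3]
finger_gap: 0.752
gripper_force: 0.0
```

Emit:
carry_out([
  {"claw":0.5,"slide":[0,0,0],"rotation":[0,0,-0.148]},
  {"claw":0.5,"slide":[0,0,0],"rotation":[0,0,-0.148]},
  {"claw":0.5,"slide":[0,0,0],"rotation":[0,0,-0.148]},
  {"claw":0.5,"slide":[0,0,0],"rotation":[0,0,-0.148]},
  {"claw":0.5,"slide":[0,0,0],"rotation":[0,0,-0.148]},
  {"claw":0.5,"slide":[0,0,0],"rotation":[0,0,-0.148]},
  {"claw":0.5,"slide":[0,0,0],"rotation":[0,0,-0.148]},
  {"claw":0.5,"slide":[0,0,0],"rotation":[0,0,0]},
  {"claw":0.5,"slide":[0,0,0],"rotation":[0,0,0]},
  {"claw":0.5,"slide":[0,0,0],"rotation":[0,0,0]},
])

```text
time: 14.4
ee_pos: [430.0, 117.4, 130.6]
orientation: [1.986, 2.434, 0.001]
wrist_force: [0.1, 0.3, -0.1]
finger_gap: 0.752
gripper_force: 0.0
```

```bash
python3 - <<'E'
from fit import *
s=arm.state(); print(s['time'],s['ee_pos'],s['orientation'],s['finger_gap'],s['q'])
fit('wrist'); fit('top')
E
```

```text
14.4 [430.01162306 117.3745022  130.6241548 ] [1.98568252e+00 2.43407146e+00 7.28690204e-04] 0.7520771507840875 [ 1.11184030e-01  2.70517300e-01  1.95144287e+00  1.27508110e-04
  9.19082236e-01 -9.11036520e-02]
wrist bowl 0.94 609.0 87.3 29.4 stub -13.697806976785998 8
wrist bowl 0.76 427.6 118.5 18.3 stub 104.87087184166535 522
wrist stem 0.95 [446.   11.   14.4] ang -150.5 [447.6, 10.0, 83.0, 16.3, 29.9]
wrist stem 0.65 [401.3 201.2  14.9] ang -174.5 [403.3, 201.5, 82.5, 16.0, 5.5]
top bowl 0.75 612.2 85.6 27.8 stub 16.008475703105738 30
top bowl 0.52 645.4 168.4 27.8 stub 100.63732287558426 47
top stem 0.47 [449.    8.5  14.6] ang -150.3 [450.0, 9.1, 81.1, 15.1, 30.6]
top stem 0.43 [442.6 -97.7  14.2] ang -162.4 [445.6, -97.3, 78.6, 15.7, 17.0]
top stem 0.39 [380.2 198.1  14.1] ang -177.1 [380.1, 197.4, 31.1, 15.0, 1.7]
```

Emit:
carry_out([
  {"claw":0.5,"slide":[0,0,45],"rotation":[0,0,0]},
  {"claw":0.5,"slide":[0,0,45],"rotation":[0,0,0]},
  {"claw":0.5,"slide":[0,0,30],"rotation":[0,0,0]},
  {"claw":0.5,"slide":[0,0,6],"rotation":[0,0,0]},
  {"claw":0.5,"slide":[0,0,0],"rotation":[0,0,0]},
  {"claw":-1,"slide":[0,0,0],"rotation":[0,0,0]},
  {"claw":-1,"slide":[0,0,0],"rotation":[0,0,0]},
  {"claw":-1,"slide":[0,0,0],"rotation":[0,0,0]},
  {"claw":-1,"slide":[0,0,0],"rotation":[0,0,0]},
  {"claw":-1,"slide":[0,0,0],"rotation":[0,0,0]},
])

```text
time: 15.7
ee_pos: [431.3, 117.6, 6.1]
orientation: [1.981, 2.435, 0.004]
wrist_force: [-1.3, -0.1, 5.7]
finger_gap: 0.424
gripper_force: 59.6
```

Emit:
carry_out([
  {"claw":-1,"slide":[0,0,-20],"rotation":[0,0,0]},
  {"claw":-1,"slide":[0,0,-40],"rotation":[0,0,0]},
  {"claw":-1,"slide":[0,0,-40],"rotation":[0,0,0.138]},
  {"claw":-1,"slide":[0,0,-26],"rotation":[0,0,0.138]},
  {"claw":-1,"slide":[17.8,35.3,0],"rotation":[0,0,0]},
  {"claw":-1,"slide":[17.8,35.3,0],"rotation":[0,0,0]},
  {"claw":-1,"slide":[17.8,35.3,0],"rotation":[0,0,0]},
  {"claw":-1,"slide":[17.8,35.3,0],"rotation":[0,0,0]},
  {"claw":-1,"slide":[0,0,0],"rotation":[0,0,0]},
  {"claw":-1,"slide":[0,0,0],"rotation":[0,0,0]},
])

```text
time: 16.7
ee_pos: [576.3, 178.7, 131.2]
orientation: [2.298, 2.141, 0.002]
wrist_force: [-0.0, 0.4, -0.7]
finger_gap: 0.425
gripper_force: 60.2
```

```bash
python3 - <<'E'
from fit import *
s=arm.state(); print(s['time'],s['ee_pos'],s['orientation'],s['finger_gap'],s['q'])
save('wrist','w2')
E
```

```text
16.7 [576.34214245 178.67039383 131.24377044] [2.29790848e+00 2.14138155e+00 1.65990165e-03] 0.42514395825223705 [1.86135359e-01 4.65663069e-01 1.61202786e+00 7.65293317e-05
 1.06269339e+00 2.56587865e-01]
```

View pics/w2.png

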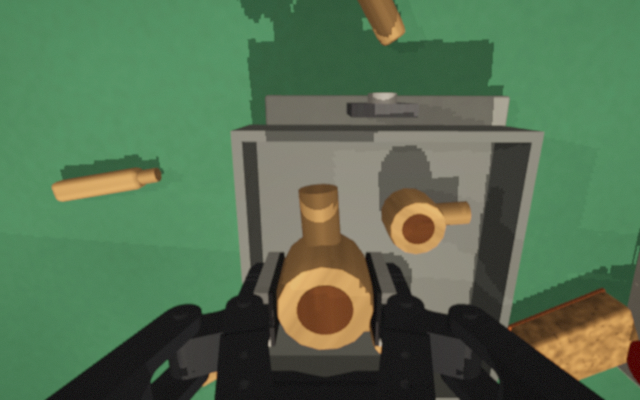

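Emit:
carry_out([
  {"claw":-1,"slide":[0,0,40],"rotation":[0,0,0]},
  {"claw":-1,"slide":[0,0,35],"rotation":[0,0,0]},
  {"claw":-1,"slide":[0,0,17],"rotation":[0,0,0]},
  {"claw":-1,"slide":[0,0,0],"rotation":[0,0,0]},
  {"claw":0.2,"slide":[0,0,0],"rotation":[0,0,0]},
  {"claw":0.2,"slide":[0,0,0],"rotation":[0,0,0]},
  {"claw":0.2,"slide":[0,0,-12],"rotation":[0,0,0]},
  {"claw":0.2,"slide":[0,0,-40],"rotation":[0,0,0]},
  {"claw":0.2,"slide":[0,0,-40],"rotation":[0,0,0]},
  {"claw":0.9,"slide":[0,0,-50],"rotation":[0,0,0]},
])

```text
time: 17.75
ee_pos: [574.7, 178.2, 182.1]
orientation: [-2.298, -2.141, 0.002]
wrist_force: [0.5, 0.6, -0.1]
finger_gap: 0.754
gripper_force: 0.0
```

Emit:
carry_out([
  {"claw":0.9,"slide":[34.4,-27.8,0],"rotation":[0,0,0]},
  {"claw":0.9,"slide":[34.4,-27.8,0],"rotation":[0,0,0]},
  {"claw":0.9,"slide":[34.4,-27.8,0],"rotation":[0,0,0]},
  {"claw":0.9,"slide":[34.4,-27.8,0],"rotation":[0,0,0]},
  {"claw":0.9,"slide":[34.4,-27.8,0],"rotation":[0,0,0]},
  {"claw":0.9,"slide":[34.4,-27.8,0],"rotation":[0,0,0]},
  {"claw":0.9,"slide":[0,0,0],"rotation":[0,0,-0.138]},
  {"claw":0.9,"slide":[0,0,0],"rotation":[0,0,-0.138]},
  {"claw":0.9,"slide":[0,0,0],"rotation":[0,0,-0.138]},
  {"claw":0.9,"slide":[0,0,0],"rotation":[0,0,-0.138]},
])

```text
time: 18.75
ee_pos: [423.9, 396.4, 182.0]
orientation: [1.619, 2.691, 0.003]
wrist_force: [-0.6, 0.6, -0.8]
finger_gap: 0.945
gripper_force: 0.0
```

Emit:
carry_out([
  {"claw":0.9,"slide":[0,0,0],"rotation":[0,0,-0.138]},
  {"claw":0.9,"slide":[0,0,0],"rotation":[0,0,-0.138]},
  {"claw":0.9,"slide":[0,0,0],"rotation":[0,0,-0.138]},
  {"claw":0.9,"slide":[0,0,0],"rotation":[0,0,-0.138]},
  {"claw":0.9,"slide":[0,0,0],"rotation":[0,0,-0.138]},
  {"claw":0.9,"slide":[0,0,0],"rotation":[0,0,-0.138]},
  {"claw":0.9,"slide":[0,0,0],"rotation":[0,0,0]},
  {"claw":0.9,"slide":[0,0,0],"rotation":[0,0,0]},
])

```text
time: 19.55
ee_pos: [424.2, 396.2, 181.4]
orientation: [0.415, 3.113, 0.002]
wrist_force: [-0.5, 0.3, -0.2]
finger_gap: 0.947
gripper_force: 0.0
```

```bash
python3 - <<'E'
from fit import *
s=arm.state(); print(s['time'],s['ee_pos'],s['orientation'],s['finger_gap'],s['q'])
p,d=save('wrist','w3'); P=cloud('wrist',d)
o=outline_of('wrist','cup')[0]; q=P[o['mask']&(d>0)]; print(o['conf'])
for lo in(58,60): t=q[q[:,2]>lo]; print(rect(t),np.median(t[:,2]))
o=outline_of('wrist','mat')
if o:
    X=P[o[0]['mask']&(d>0)]; X=X[(X[:,2]<9)]; print('mat',o[0]['conf'],cv2.minEnclosingCircle(X[:,:2].astype(np.float32)))
E
```

```text
19.55 [424.15226284 396.17759956 181.43598994] [4.15497977e-01 3.11307340e+00 1.55751620e-03] 0.9473310606061593 [ 6.32263664e-01  3.79263039e-01  1.61377621e+00  9.11423799e-05
  1.14720771e+00 -6.73200931e-01]
0.66
[422.3, 397.2, 56.1, 56.2, 73.9] 66.26777982666334
[422.3, 397.2, 56.1, 56.2, 73.9] 66.35173962575084
mat 0.81 ((424.4600524902344, 399.7540588378906), 50.7318115234375)
```

View pics/w3.png

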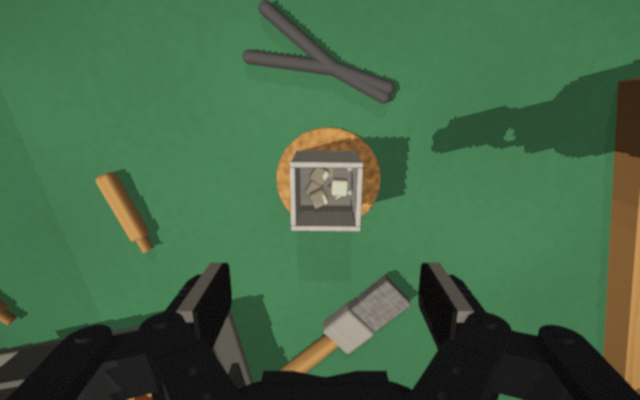

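Emit:
carry_out([
  {"claw":0.9,"slide":[0,0,0],"rotation":[0,-0.145,0]},
  {"claw":0.9,"slide":[0,0,0],"rotation":[0,-0.145,0]},
  {"claw":0.9,"slide":[0,0,0],"rotation":[0,-0.145,0]},
  {"claw":0.9,"slide":[0,0,0],"rotation":[0,-0.145,0]},
  {"claw":0.9,"slide":[0,0,0],"rotation":[0,0,0]},
  {"claw":0.9,"slide":[0,0,0],"rotation":[0,0,0]},
])

```text
time: 20.3
ee_pos: [423.1, 395.6, 179.4]
orientation: [0.337, 2.567, -0.102]
wrist_force: [0.6, 0.0, 0.4]
finger_gap: 0.952
gripper_force: 0.0
```

```bash
python3 - <<'E'
from fit import *
s=arm.state(); print(s['time'],s['ee_pos'],s['q'])
M=R.from_rotvec(s['orientation']).as_matrix(); print(M.round(3))
E
```

```text
20.3 [423.05310012 395.56303268 179.39775332] [ 0.95369141  0.3556579   1.83592715 -0.70296937  0.87555032  0.08514398]
[[-0.821  0.259  0.509]
 [ 0.218  0.966 -0.14 ]
 [-0.528 -0.004 -0.849]]
```

Emit:
carry_out([
  {"claw":0.95,"slide":[18,0.4,34],"rotation":[0,0,0]},
  {"claw":0.95,"slide":[18,0.4,34],"rotation":[0,0,0]},
  {"claw":0.95,"slide":[18,0.4,34],"rotation":[0,0,0]},
  {"claw":0.95,"slide":[9,0.2,17],"rotation":[0,0,0]},
  {"claw":0.95,"slide":[9,0.2,17],"rotation":[0,0,0]},
  {"claw":0.95,"slide":[0,0,0],"rotation":[0,0,0]},
  {"claw":0.95,"slide":[0,0,0],"rotation":[0,0,0]},
])

```text
time: 21.0
ee_pos: [436.8, 396.8, 31.0]
orientation: [0.345, 2.571, -0.107]
wrist_force: [-0.0, -1.0, 0.2]
finger_gap: 0.973
gripper_force: 0.0
```

```bash
python3 - <<'E'
from fit import *
s=arm.state(); print(s['time'],s['ee_pos'],s['q'],s['wrist_force'])
M=R.from_rotvec(s['orientation']).as_matrix(); print(M.round(3), s['ee_pos']+M@[0,0,-18.7])
p,d=save('scene','s2'); P=cloud('scene',d)
o=outline_of('scene','cup')[0]; q=P[o['mask']&(d>0)];q=q[q[:,2]>58]; print(rect(q),np.median(q[:,2]))
cv2.imwrite('pics/s2c.png',cv2.resize(p[60:260,300:500,::-1],(600,600)))
E
```

```text
21.0 [436.75148136 396.83206764  30.96830158] [ 0.93163781  0.61127568  1.9128059  -0.96049295  0.64132012  0.42481211] [-0.04785971 -1.02256892  0.19104664]
[[-0.822  0.265  0.503]
 [ 0.223  0.964 -0.144]
 [-0.524 -0.007 -0.852]] [427.33634378 399.53301596  46.89783587]
[422.1, 392.7, 72.3, 62.9, 66.6] 64.40039017375176
```

View pics/s2c.png

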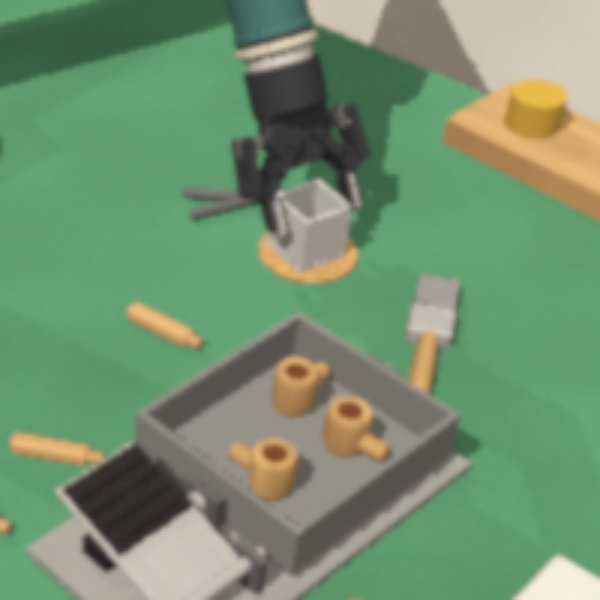

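Emit:
carry_out([
  {"claw":-1,"slide":[0,0,0],"rotation":[0,0,0]},
  {"claw":-1,"slide":[0,0,0],"rotation":[0,0,0]},
  {"claw":-1,"slide":[0,0,0],"rotation":[0,0,0]},
  {"claw":-1,"slide":[0,0,0],"rotation":[0,0,0]},
  {"claw":-1,"slide":[0,0,0],"rotation":[0,0,0]},
])

```text
time: 21.6
ee_pos: [435.5, 396.6, 31.4]
orientation: [0.342, 2.571, -0.107]
wrist_force: [-1.7, -0.9, 5.8]
finger_gap: 0.65
gripper_force: 63.9
```

Emit:
carry_out([
  {"claw":-1,"slide":[-10,0,-17],"rotation":[0,0,0]},
  {"claw":-1,"slide":[-18,0,-34],"rotation":[0,0,0]},
  {"claw":-1,"slide":[-18,0,-34],"rotation":[0,0,0]},
  {"claw":-1,"slide":[-18,0,-34],"rotation":[0,0,0]},
  {"claw":-1,"slide":[-9,0,-17],"rotation":[0,0,0]},
  {"claw":-1,"slide":[0,0,0],"rotation":[0,0,0]},
  {"claw":-1,"slide":[0,0,0],"rotation":[0,0,0]},
])

```text
time: 22.3
ee_pos: [426.5, 399.7, 184.1]
orientation: [0.343, 2.572, -0.107]
wrist_force: [-0.2, -0.7, -1.4]
finger_gap: 0.65
gripper_force: 64.0
```

```bash
python3 - <<'E'
from fit import *
s=arm.state(); print(s['time'],s['ee_pos'],s['q'],s['wrist_force'])
M=R.from_rotvec(s['orientation']).as_matrix(); print(M.round(3), s['ee_pos']+M@[0,0,-18.7])
p,d=save('wrist','w4'); 
E
```

```text
22.3 [426.52014953 399.70921049 184.14541404] [ 0.95083013  0.35672205  1.81389305 -0.68415309  0.89520003  0.06312977] [-0.20930699 -0.73080033 -1.44893331]
[[-0.823  0.264  0.503]
 [ 0.221  0.965 -0.144]
 [-0.523 -0.007 -0.852]] [417.1143695  402.40659658 200.08107877]
```

View pics/w4.png

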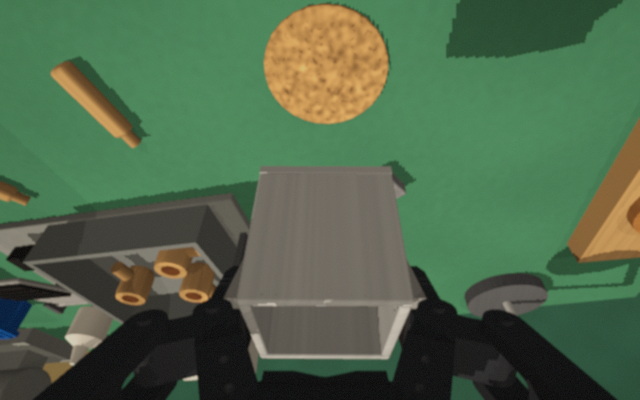

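Emit:
carry_out([
  {"claw":-1,"slide":[-26.3,-24.2,18.7],"rotation":[0,0,0]},
  {"claw":-1,"slide":[-26.3,-24.2,18.7],"rotation":[0,0,0]},
  {"claw":-1,"slide":[-26.3,-24.2,18.7],"rotation":[0,0,0]},
  {"claw":-1,"slide":[-26.3,-24.2,18.7],"rotation":[0,0,0]},
  {"claw":-1,"slide":[-26.3,-24.2,18.7],"rotation":[0,0,0]},
  {"claw":-1,"slide":[-26.3,-24.2,18.7],"rotation":[0,0,0]},
  {"claw":-1,"slide":[-26.3,-24.2,18.7],"rotation":[0,0,0]},
  {"claw":-1,"slide":[0,0,0],"rotation":[0,0,0]},
  {"claw":-1,"slide":[0,0,0],"rotation":[0.0686,0.001,0.1118]},
  {"claw":-1,"slide":[0,0,0],"rotation":[0.0686,0.001,0.1118]},
])

```text
time: 23.35
ee_pos: [597.8, 175.1, 168.2]
orientation: [0.688, 2.515, -0.209]
wrist_force: [-0.4, 0.4, -2.0]
finger_gap: 0.646
gripper_force: 64.2
```

Emit:
carry_out([
  {"claw":-1,"slide":[0,0,0],"rotation":[0.0686,0.001,0.1118]},
  {"claw":-1,"slide":[0,0,0],"rotation":[0.0686,0.001,0.1118]},
  {"claw":-1,"slide":[0,0,0],"rotation":[0.0686,0.001,0.1118]},
  {"claw":-1,"slide":[0,0,0],"rotation":[0.0686,0.001,0.1118]},
  {"claw":-1,"slide":[0,0,0],"rotation":[0.0686,0.001,0.1118]},
  {"claw":-1,"slide":[0,0,0],"rotation":[0.0686,0.001,0.1118]},
  {"claw":-1,"slide":[0,0,0],"rotation":[0,0,0]},
  {"claw":-1,"slide":[0,0,0],"rotation":[0,0,0]},
])

```text
time: 24.15
ee_pos: [598.9, 176.9, 168.7]
orientation: [1.628, 2.118, -0.472]
wrist_force: [0.0, -0.5, -1.8]
finger_gap: 0.652
gripper_force: 64.3
```

```bash
python3 - <<'E'
from fit import *
s=arm.state(); print(s['time'],s['ee_pos'],s['q'],s['wrist_force'])
M=R.from_rotvec(s['orientation']).as_matrix(); print(M.round(3))
up=M.T@[0,0,1]; print('up in tool',up.round(3))
# cup upright check from scene, mat centre from top+scene
for c in('scene','top'):
    p,d,P=fit(c)
    o=outline_of(c,'mat')
    for k in o[:3]:
        X=P[k['mask']&(d>0)]; X=X[X[:,2]<9]
        if len(X)>20: print(c,'mat',k['conf'],cv2.minEnclosingCircle(X[:,:2].astype(np.float32)),X.mean(0).round(1))
E
```

```text
24.15 [598.94856074 176.89627001 168.71699519] [ 0.48180591  0.56056366  1.48480096 -0.55839952  1.28906879  0.4332664 ] [ 0.03399918 -0.49500323 -1.83885335]
[[-0.222  0.967  0.125]
 [ 0.822  0.255 -0.509]
 [-0.524 -0.01  -0.852]]
up in tool [-0.524 -0.01  -0.852]
scene bowl 0.83 611.8 83.5 30.2 stub 126.0883555044688 7
scene bowl 0.51 647.7 168.7 28.3 stub 131.58887574191348 12
scene bowl 0.5 577.4 187.8 30.5 stub -147.9338352238523 22
scene stem 0.77 [450.9   7.   14.5] ang -153.4 [477.0, 4.6, 53.5, 122.5, 82.7]
scene stem 0.59 [447.9 -98.1  14. ] ang -161.9 [448.8, -96.9, 79.1, 18.4, 15.2]
scene stem 0.51 [405.  198.3  14.5] ang -175.1 [406.4, 199.3, 83.0, 16.4, 5.2]
scene stem 0.43 [393.  398.7   9.7] ang -145.6 [393.0, 398.7, 24.8, 0.0, -145.6]
scene mat 0.62 ((412.43695068359375, 387.5323181152344), 46.952369689941406) [403.4 380.4   4.8]
top bowl 0.58 637.3 163.6 37.1 stub 20.3190768021855 15
top bowl 0.52 571.5 188.4 29.5 stub -53.14930968693226 27
top bowl 0.49 612.5 85.8 27.6 stub 5.898095381372152 38
top stem 0.54 [401.1 200.3  14.5] ang -174.8 [403.1, 200.6, 77.6, 15.4, 4.9]
top stem 0.49 [446.7   7.   14.1] ang -150.3 [448.2, 7.9, 77.8, 15.3, 30.0]
top mat 0.79 ((427.5428161621094, 398.3884582519531), 49.64031982421875) [427.3 398.    4.1]
```

Emit:
carry_out([
  {"claw":-1,"slide":[0,0,0],"rotation":[0,0.14,0]},
  {"claw":-1,"slide":[0,0,0],"rotation":[0,0.14,0]},
  {"claw":-1,"slide":[0,0,0],"rotation":[0,0.14,0]},
  {"claw":-1,"slide":[0,0,5],"rotation":[0,0.14,0]},
  {"claw":-1,"slide":[0,0,5],"rotation":[0,0.14,0]},
  {"claw":-1,"slide":[0,0,0],"rotation":[0,0.14,0]},
  {"claw":-1,"slide":[0,0,0],"rotation":[0,0.1,0]},
  {"claw":-1,"slide":[0,0,0],"rotation":[0,0.1,0]},
  {"claw":-1,"slide":[0,0,0],"rotation":[0,0.1,0]},
  {"claw":-1,"slide":[0,0,0],"rotation":[0,0.1,0]},
])

```text
time: 25.55
ee_pos: [600.2, 175.4, 161.1]
orientation: [-1.554, -2.005, -0.553]
wrist_force: [-0.7, 0.3, -2.6]
finger_gap: 0.646
gripper_force: 64.3
```

```bash
python3 - <<'E'
from fit import *
s=arm.state(); print(s['time'],s['ee_pos'],s['q'],s['wrist_force'])
M=R.from_rotvec(s['orientation']).as_matrix(); print(M.round(3))
p,d=save('scene','s3'); cv2.imwrite('pics/s3c.png',cv2.resize(p[60:260,270:520,::-1],(750,600)))
E
```

```text
25.55 [600.24013578 175.40801985 161.1051473 ] [-0.18568819  0.60501472  1.51117905  0.62237339  1.40553112 -0.66486209] [-0.72258803  0.26025925 -2.63211905]
[[-0.19   0.968 -0.164]
 [ 0.747  0.251  0.616]
 [ 0.637 -0.005 -0.77 ]]
```

View pics/s3c.png

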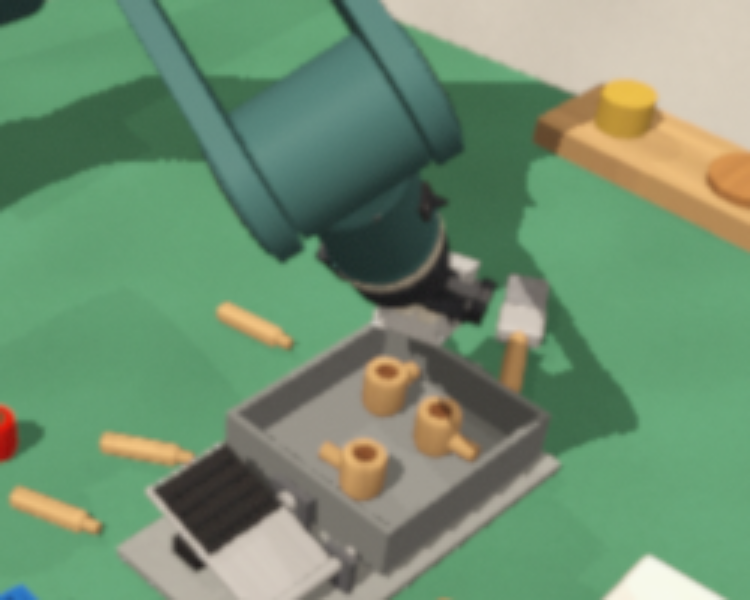

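Emit:
carry_out([
  {"claw":-1,"slide":[6,0,-8],"rotation":[0,0.13,0]},
  {"claw":-1,"slide":[0,0,0],"rotation":[0,0.13,0]},
  {"claw":-1,"slide":[0,0,0],"rotation":[0,0.13,0]},
  {"claw":-1,"slide":[0,0,0],"rotation":[0,0.13,0]},
  {"claw":-1,"slide":[0,0,0],"rotation":[0,0.13,0]},
  {"claw":-1,"slide":[0,0,0],"rotation":[0,0.13,0]},
  {"claw":-1,"slide":[0,0,0],"rotation":[0,0.08,0]},
  {"claw":-1,"slide":[0,0,0],"rotation":[0,0,0]},
  {"claw":-1,"slide":[0,0,0],"rotation":[0,0,0]},
  {"claw":-1,"slide":[0,0,0],"rotation":[0,0,0]},
])

```text
time: 26.6
ee_pos: [600.2, 176.2, 171.5]
orientation: [-1.038, -1.336, -1.005]
wrist_force: [-0.5, -0.4, -0.6]
finger_gap: 0.647
gripper_force: 64.4
```

```bash
python3 - <<'E'
from fit import *
s=arm.state(); print(s['time'],s['ee_pos'],s['q'],s['wrist_force'])
M=R.from_rotvec(s['orientation']).as_matrix(); print(M.round(3))
p,d=save('scene','s4'); p2,d2=save('top','t4'); 
a=cv2.resize(p[100:260,300:500,::-1],(500,400)); b=cv2.resize(p2[100:220,200:360,::-1],(533,400))
cv2.imwrite('pics/s4c.png',cv2.resize(np.hstack([a,b]),(800,310)))
E
```

```text
26.6 [600.18525918 176.17687316 171.49584479] [-0.35552084  1.02282609  1.41893379  1.0636315   1.92844564 -0.96718498] [-0.53825779 -0.39004105 -0.63099618]
[[-0.001  0.968 -0.253]
 [ 0.026  0.253  0.967]
 [ 1.    -0.005 -0.025]]
```

View pics/s4c.png

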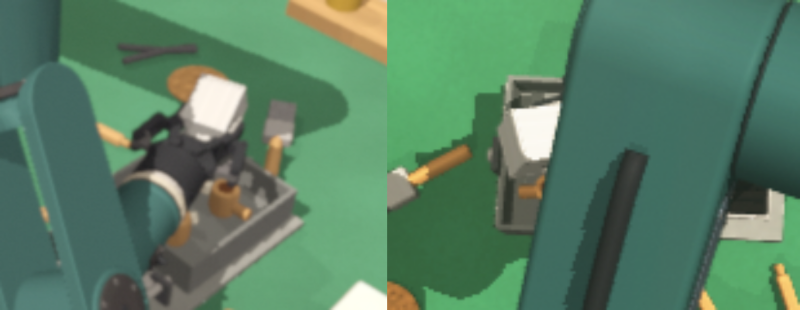

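Emit:
carry_out([
  {"claw":-1,"slide":[30,0,0],"rotation":[0,0,0]},
  {"claw":-1,"slide":[0,0,0],"rotation":[0,0.14,0]},
  {"claw":-1,"slide":[0,0,0],"rotation":[0,0.14,0]},
  {"claw":-1,"slide":[-10,0,0],"rotation":[0,0,0]},
  {"claw":-1,"slide":[10,0,0],"rotation":[0,0,0]},
  {"claw":-1,"slide":[-10,0,0],"rotation":[0,0,0]},
  {"claw":-1,"slide":[10,0,0],"rotation":[0,0,0]},
  {"claw":-1,"slide":[0,0,0],"rotation":[0,0,0]},
  {"claw":-1,"slide":[0,0,0],"rotation":[0,0,0]},
  {"claw":-1,"slide":[0,0,0],"rotation":[0,0,0]},
])

```text
time: 27.7
ee_pos: [600.1, 176.1, 200.9]
orientation: [-0.861, -1.103, -1.107]
wrist_force: [-0.2, -0.1, -1.9]
finger_gap: 0.65
gripper_force: 64.5
```

Emit:
carry_out([
  {"claw":-1,"slide":[0,0,0],"rotation":[0,-0.14,0]},
  {"claw":-1,"slide":[0,0,0],"rotation":[0,-0.14,0]},
  {"claw":-1,"slide":[0,0,0],"rotation":[0,-0.14,0]},
  {"claw":-1,"slide":[0,0,0],"rotation":[0,-0.14,0]},
  {"claw":-1,"slide":[0,0,0],"rotation":[0,-0.14,0]},
  {"claw":-1,"slide":[0,0,0],"rotation":[0,-0.14,0]},
  {"claw":-1,"slide":[0,0,0],"rotation":[0,-0.14,0]},
  {"claw":-1,"slide":[0,0,0],"rotation":[0,-0.14,0]},
  {"claw":-1,"slide":[0,0,0],"rotation":[0,-0.14,0]},
  {"claw":-1,"slide":[0,0,0],"rotation":[0,-0.14,0]},
])

```text
time: 28.7
ee_pos: [600.3, 175.8, 201.5]
orientation: [-1.704, -2.198, -0.36]
wrist_force: [-0.8, 0.3, -1.6]
finger_gap: 0.646
gripper_force: 64.4
```

Emit:
carry_out([
  {"claw":-1,"slide":[0,0,0],"rotation":[0,-0.14,0]},
  {"claw":-1,"slide":[0,0,0],"rotation":[0,-0.14,0]},
  {"claw":-1,"slide":[0,0,0],"rotation":[0,-0.14,0]},
  {"claw":-1,"slide":[0,0,0],"rotation":[0,-0.14,0]},
  {"claw":-1,"slide":[0,0,0],"rotation":[0,-0.14,0]},
  {"claw":-1,"slide":[0,0,0],"rotation":[0,-0.14,0]},
  {"claw":-1,"slide":[0,0,0],"rotation":[0,-0.14,0]},
  {"claw":-1,"slide":[0,0,0],"rotation":[0,0,0]},
  {"claw":-1,"slide":[0,0,0],"rotation":[0,0,0]},
  {"claw":-1,"slide":[0,0,0],"rotation":[0,0,0]},
])

```text
time: 29.7
ee_pos: [600.2, 175.7, 200.8]
orientation: [1.635, 2.115, -0.468]
wrist_force: [0.6, -1.2, -1.4]
finger_gap: 0.649
gripper_force: 64.4
```

```bash
python3 - <<'E'
from fit import *
s=arm.state(); print(s['time'],s['ee_pos'],s['q'],s['wrist_force'])
M=R.from_rotvec(s['orientation']).as_matrix(); print(M.round(3)); print('rotvec to upright (tool):', )
p,d=save('scene','s5'); p2,d2=save('top','t5'); print(len([o for o in boxes_of('scene','chip0') if o['conf']>.3]), [(o['position'],round(o['conf'],2)) for o in boxes_of('scene','chip0')])
a=cv2.resize(p[100:260,300:500,::-1],(500,400)); b=cv2.resize(p2[100:220,200:360,::-1],(533,400))
cv2.imwrite('pics/s5c.png',cv2.resize(np.hstack([a,b]),(800,310)))
E
```

```text
29.7 [600.15883525 175.70001349 200.80706739] [ 0.47811665  0.52598888  1.45626107 -0.54808462  1.33983929  0.40089869] [ 0.6187051  -1.22345881 -1.40668313]
[[-0.217  0.968  0.125]
 [ 0.825  0.25  -0.507]
 [-0.522 -0.007 -0.853]]
rotvec to upright (tool):
1 [([660.8, 92.5, 43.2], 0.42)]
```

View pics/s5c.png

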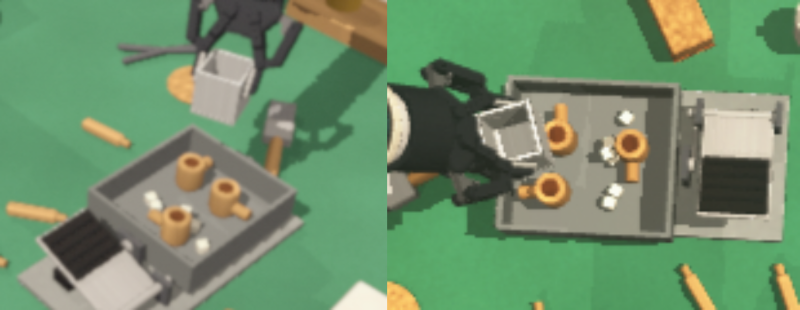

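Emit:
carry_out([
  {"claw":-1,"slide":[0,0,0],"rotation":[-0.0745,-0.001,-0.1217]},
  {"claw":-1,"slide":[0,0,0],"rotation":[-0.0745,-0.001,-0.1217]},
  {"claw":-1,"slide":[0,0,0],"rotation":[-0.0745,-0.001,-0.1217]},
  {"claw":-1,"slide":[0,0,0],"rotation":[-0.0745,-0.001,-0.1217]},
  {"claw":-1,"slide":[0,0,0],"rotation":[-0.0745,-0.001,-0.1217]},
  {"claw":-1,"slide":[0,0,0],"rotation":[-0.0745,-0.001,-0.1217]},
  {"claw":-1,"slide":[0,0,0],"rotation":[-0.0745,-0.001,-0.1217]},
  {"claw":-1,"slide":[0,0,0],"rotation":[-0.0745,-0.001,-0.1217]},
  {"claw":-1,"slide":[0,0,0],"rotation":[-0.0745,-0.001,-0.1217]},
  {"claw":-1,"slide":[0,0,0],"rotation":[-0.0745,-0.001,-0.1217]},
])

```text
time: 30.9
ee_pos: [598.2, 175.9, 199.5]
orientation: [-0.028, 2.6, -0.002]
wrist_force: [-0.8, -0.6, -1.6]
finger_gap: 0.647
gripper_force: 64.4
```

Emit:
carry_out([
  {"claw":-1,"slide":[0,0,0],"rotation":[-0.0745,-0.001,-0.1217]},
  {"claw":-1,"slide":[16.6,37,-0.4],"rotation":[0,0,0]},
  {"claw":-1,"slide":[16.6,37,-0.4],"rotation":[0,0,0]},
  {"claw":-1,"slide":[16.6,37,-0.4],"rotation":[0,0,0]},
  {"claw":-1,"slide":[16.6,37,-0.4],"rotation":[0,0,0]},
  {"claw":-1,"slide":[16.6,37,-0.4],"rotation":[0,0,0]},
  {"claw":-1,"slide":[16.6,37,-0.4],"rotation":[0,0,0]},
  {"claw":-1,"slide":[16.6,37,-0.4],"rotation":[0,0,0]},
  {"claw":-1,"slide":[0,0,0],"rotation":[0,0,0]},
  {"claw":-1,"slide":[0,0,0],"rotation":[0,0,0]},
])

```text
time: 31.9
ee_pos: [471.2, 425.5, 139.7]
orientation: [-0.13, 2.604, 0.028]
wrist_force: [-0.3, 0.2, -0.1]
finger_gap: 0.649
gripper_force: 64.4
```

```bash
python3 - <<'E'
from fit import *
s=arm.state(); print(s['time'],s['ee_pos'],s['q'],s['wrist_force'])
M=R.from_rotvec(s['orientation']).as_matrix(); print(M.round(3)); 
p,d=save('top','t6');P=cloud('top',d); z0=s['ee_pos'][2]-31.4+66
o=outline_of('top','cup')
if o:
    q=P[o[0]['mask']&(d>0)]; t=q[q[:,2]>q[:,2].max()-12]; print(o[0]['conf'],rect(t),t[:,2].mean(),'exp top',z0)
w,dw=save('wrist','w6')
o=outline_of('wrist','mat')
if o:
    Q=cloud('wrist',dw); X=Q[o[0]['mask']&(dw>0)]; X=X[X[:,2]<9]; print(o[0]['conf'],cv2.minEnclosingCircle(X[:,:2].astype(np.float32)))
h=viewer.capture('scene')
for c in('scene','top'): print(c,[(np.round(o['position']).tolist(),round(o['conf'],2)) for o in boxes_of(c,'chip0')])
cv2.imwrite('pics/t6c.png',cv2.resize(p2:=p[100:220,160:360,::-1],(800,480)))
E
```

```text
31.9 [471.22995779 425.47255912 139.68428155] [ 0.82757075  0.39991214  1.88620022 -0.70660963  0.55718817 -0.29017835] [-0.32840178  0.16244041 -0.11499997]
[[-0.856 -0.098  0.508]
 [-0.087  0.995  0.045]
 [-0.51  -0.006 -0.86 ]]
0.56 [471.3, 423.5, 40.6, 57.4, 10.9] 172.87978656091136 exp top 174.28428155356536
0.73 ((426.20611572265625, 399.33978271484375), 50.44033432006836)
scene [([662.0, 94.0, 43.0], 0.53)]
top []
```

View pics/t6c.png

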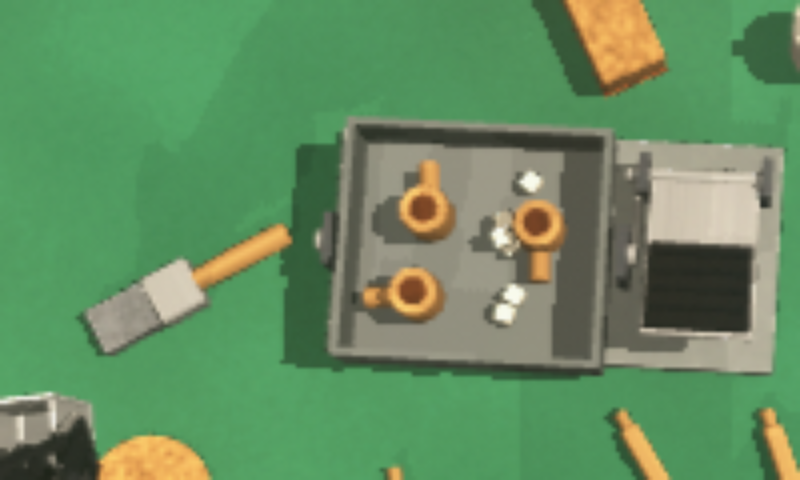

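Emit:
carry_out([
  {"claw":-1,"slide":[0,0,0],"rotation":[0.0634,0.0007,0.1069]},
  {"claw":-1,"slide":[0,0,0],"rotation":[0.0634,0.0007,0.1069]},
  {"claw":-1,"slide":[0,0,0],"rotation":[0.0634,0.0007,0.1069]},
  {"claw":-1,"slide":[0,0,0],"rotation":[0.0634,0.0007,0.1069]},
  {"claw":-1,"slide":[0,0,0],"rotation":[0.0634,0.0007,0.1069]},
  {"claw":-1,"slide":[0,0,0],"rotation":[0.0634,0.0007,0.1069]},
  {"claw":-1,"slide":[0,0,0],"rotation":[0.0634,0.0007,0.1069]},
  {"claw":-1,"slide":[0,0,0],"rotation":[0,0,0]},
  {"claw":-1,"slide":[0,0,0],"rotation":[0,0,0]},
  {"claw":-1,"slide":[0,0,0],"rotation":[0,0,0]},
])

```text
time: 33.25
ee_pos: [471.0, 424.3, 139.4]
orientation: [0.988, 2.442, -0.28]
wrist_force: [-0.4, -0.2, -1.0]
finger_gap: 0.649
gripper_force: 64.3
```

```bash
cat > place.py <<'E'
from fit import *
s=arm.state(); print(s['time'],s['ee_pos'].round(1),s['q'].round(3),s['wrist_force'].round(1))
M=R.from_rotvec(s['orientation']).as_matrix(); 
up0=np.array([-.523,-.007,-.852]);up0/=np.linalg.norm(up0)
upn=M.T@[0,0,1]; ax=np.cross(up0,upn); print('fix rotvec tool',ax.round(4))
M2=M@R.from_rotvec(ax).as_matrix(); print(M2.round(3), 'cup at', (s['ee_pos']+M@[23.8,0,17.6]).round(1))
for z in(90,40,4.8):
    T=np.array([427.3,398.3,z])-M2@[23.8,0,17.6]; print(z,'TCP',T.round(1),'slide',(M2.T@(T-s['ee_pos'])).round(1))
E
python3 place.py
```

```text
33.25 [471.  424.3 139.4] [ 0.923  0.577  1.532 -0.578  1.178  0.387] [-0.4 -0.2 -1. ]
fix rotvec tool [ 0.0003 -0.0158 -0.    ]
[[-0.614  0.697  0.371]
 [ 0.591  0.717 -0.369]
 [-0.523 -0.007 -0.852]] cup at [462.6 432.2 112.1]
90 TCP [435.4 390.7 117.4] slide [ 13.4 -48.8  17.9]
40 TCP [435.4 390.7  67.4] slide [ 39.6 -48.4  60.5]
4.8 TCP [435.4 390.7  32.2] slide [ 58.  -48.2  90.5]
```

Emit:
carry_out([
  {"claw":-1,"slide":[0,0,0],"rotation":[0,-0.0158,0]},
  {"claw":-1,"slide":[6.7,-24.4,9],"rotation":[0,0,0]},
  {"claw":-1,"slide":[6.7,-24.4,9],"rotation":[0,0,0]},
  {"claw":-1,"slide":[13,0.2,21.2],"rotation":[0,0,0]},
  {"claw":-1,"slide":[13,0.2,21.2],"rotation":[0,0,0]},
  {"claw":-1,"slide":[0,0,0],"rotation":[0,0,0]},
  {"claw":-1,"slide":[0,0,0],"rotation":[0,0,0]},
  {"claw":-1,"slide":[0,0,0],"rotation":[0,0,0]},
])

```text
time: 34.05
ee_pos: [436.3, 392.3, 68.9]
orientation: [0.985, 2.426, -0.283]
wrist_force: [0.6, 0.1, -0.1]
finger_gap: 0.648
gripper_force: 64.3
```

```bash
cat >> place.py <<'E'
for c in('top','scene'):
    p,d=viewer.capture(c);P=cloud(c,d); zt=s['ee_pos'][2]-31.4+66
    o=outline_of(c,'cup')
    if o:
        q=P[o[0]['mask']&(d>0)]; t=q[(q[:,2]>zt-6)&(q[:,2]<zt+6)]; print(c,o[0]['conf'],rect(t),t[:,2].mean(),'exp top',zt)
E
python3 place.py
```

```text
34.05 [436.3 392.3  68.9] [ 0.945  0.627  1.683 -0.648  1.03   0.543] [ 0.6  0.1 -0.1]
fix rotvec tool [ 0.0025  0.0003 -0.0016]
[[-0.613  0.698  0.371]
 [ 0.592  0.716 -0.369]
 [-0.523 -0.007 -0.852]] cup at [428.3 399.9  41.5]
90 TCP [435.4 390.7 117.4] slide [-25.7  -2.2 -41.1]
40 TCP [435.4 390.7  67.4] slide [ 0.4 -1.8  1.5]
4.8 TCP [435.4 390.7  32.2] slide [18.9 -1.6 31.5]
top 0.55 [429.8, 398.8, 57.3, 56.4, 47.0] 102.42204966296124 exp top 103.54700941345152
scene 0.63 [428.5, 399.7, 56.6, 61.4, 46.0] 102.74091952055136 exp top 103.54700941345152
```

Emit:
carry_out([
  {"claw":-1,"slide":[7,-0.8,11],"rotation":[0,0,0]},
  {"claw":-1,"slide":[7,-0.8,11],"rotation":[0,0,0]},
  {"claw":-1,"slide":[5,0,10],"rotation":[0,0,0]},
  {"claw":-1,"slide":[0,0,0],"rotation":[0,0,0]},
  {"claw":-1,"slide":[0,0,0],"rotation":[0,0,0]},
  {"claw":-1,"slide":[0,0,0],"rotation":[0,0,0]},
])

```text
time: 34.85
ee_pos: [434.7, 389.5, 30.1]
orientation: [0.984, 2.426, -0.288]
wrist_force: [-4.0, 0.1, 6.2]
finger_gap: 0.651
gripper_force: 66.7
```

```bash
python3 place.py
```

```text
34.85 [434.7 389.5  30.1] [ 0.945  0.684  1.704 -0.678  0.971  0.598] [-4.   0.1  6.2]
fix rotvec tool [ 0.0001  0.0011 -0.    ]
[[-0.613  0.698  0.37 ]
 [ 0.592  0.716 -0.369]
 [-0.523 -0.007 -0.852]] cup at [426.6 397.1   2.6]
90 TCP [435.4 390.7 117.4] slide [-45.4   0.7 -74.6]
40 TCP [435.4 390.7  67.4] slide [-19.3   1.1 -32. ]
4.8 TCP [435.4 390.7  32.2] slide [-0.9  1.3 -2. ]
top 0.66 [428.7, 395.9, 57.2, 54.6, 45.0] 65.13775608852426 exp top 64.67464451878591
scene 0.57 [428.1, 396.4, 56.7, 62.9, 43.9] 64.20679909032893 exp top 64.67464451878591
```

Emit:
carry_out([
  {"claw":0.95,"slide":[0,0,0],"rotation":[0,0,0]},
  {"claw":0.95,"slide":[0,0,0],"rotation":[0,0,0]},
  {"claw":0.95,"slide":[0,0,0],"rotation":[0,0,0]},
  {"claw":0.95,"slide":[0,0,0],"rotation":[0,0,0]},
  {"claw":0.95,"slide":[0,0,-20],"rotation":[0,0,0]},
  {"claw":0.95,"slide":[0,0,-40],"rotation":[0,0,0]},
  {"claw":0.95,"slide":[0,0,-45],"rotation":[0,0,0]},
  {"claw":0.95,"slide":[0,0,-45],"rotation":[0,0,0]},
  {"claw":0.95,"slide":[0,0,0],"rotation":[0,0.138,0]},
  {"claw":0.95,"slide":[0,0,0],"rotation":[0,0.138,0]},
])

```text
time: 36.05
ee_pos: [378.1, 448.6, 160.0]
orientation: [1.081, 2.679, -0.148]
wrist_force: [0.1, -1.4, -0.5]
finger_gap: 0.975
gripper_force: 0.0
```

Emit:
carry_out([
  {"claw":0.2,"slide":[0,0,0],"rotation":[0,0.138,0]},
  {"claw":0.2,"slide":[0,0,0],"rotation":[0,0.136,0]},
  {"claw":0.2,"slide":[0,0,0],"rotation":[0,0,0]},
  {"claw":0.2,"slide":[0,0,0],"rotation":[0,0,0]},
])

```text
time: 36.45
ee_pos: [380.0, 444.1, 158.3]
orientation: [1.188, 2.908, -0.011]
wrist_force: [0.5, 0.4, -0.7]
finger_gap: 0.597
gripper_force: 0.0
```

```bash
cat > st.py <<'E'
from fit import *
s=arm.state(); M=R.from_rotvec(s['orientation']).as_matrix()
print(round(s['time'],2),s['ee_pos'].round(1),'yaw',np.degrees(np.arctan2(M[1,0],M[0,0])).round(2),'tz',M[:,2].round(3),'q',s['q'].round(2),'F',s['wrist_force'].round(1))
dn=M.T@[0,0,-1]; print('fix',np.cross([0,0,1],dn).round(4))
E
cat > chk.py <<'E'
from st import *
for c in('scene','top'):
    p,d,P=fit(c)
    for o in outline_of(c,'cup')[:1]:
        q=P[o['mask']&(d>0)]; t=q[(q[:,2]>60)]; print(c,o['conf'],rect(t),t[:,2].mean())
    for o in outline_of(c,'mat')[:1]:
        X=P[o['mask']&(d>0)]; X=X[X[:,2]<9]; print('mat',cv2.minEnclosingCircle(X[:,:2].astype(np.float32)))
E
python3 chk.py
```

```text
36.45 [380.  444.1 158.3] yaw 135.56 tz [-0.002 -0.007 -1.   ] q [ 0.75  0.41  1.62 -0.    1.11 -0.05] F [ 0.5  0.4 -0.7]
fix [-0.0064  0.0029  0.    ]
scene bowl 0.75 647.0 168.0 29.8 stub 86.79900548722362 10
scene bowl 0.65 577.0 187.7 29.5 stub -132.56417548409914 16
scene bowl 0.61 616.3 61.5 41.4 stub 80.77230135766743 11
scene stem 0.68 [406.8 199.3  14. ] ang -173.0 [407.5, 200.5, 81.3, 19.6, 9.5]
scene stem 0.56 [447.4 -98.3  14.2] ang -161.8 [448.3, -96.5, 78.6, 18.7, 16.1]
scene stem 0.49 [449.1   6.6  14.2] ang -150.6 [449.1, 8.9, 79.9, 20.0, 31.6]
scene 0.77 [426.8, 395.4, 54.2, 60.9, 44.9] 64.98161852762492
mat ((424.3125305175781, 397.0531311035156), 51.21467208862305)
top bowl 0.68 575.5 188.7 29.1 stub 10.785655717921905 66
top bowl 0.53 611.9 84.1 28.8 stub -46.03743190006203 41
top bowl 0.49 645.5 169.7 27.5 stub 80.96408847976112 49
top stem 0.71 [446.6   6.8  14.6] ang -149.6 [448.8, 8.3, 76.5, 15.3, 30.1]
top stem 0.48 [403.2 200.2  13.9] ang -175.1 [404.7, 201.0, 80.9, 16.4, 6.4]
top 0.89 [427.9, 396.6, 57.2, 57.1, 46.6] 65.2005142600559
mat ((427.28399658203125, 396.1998291015625), 49.23728561401367)
```

Emit:
carry_out([
  {"claw":0.2,"slide":[0,0,0],"rotation":[-0.0064,0.0029,-0.1437]},
  {"claw":0.2,"slide":[0,0,0],"rotation":[0,0,-0.1437]},
  {"claw":0.2,"slide":[0,0,0],"rotation":[0,0,-0.1437]},
  {"claw":0.2,"slide":[0,0,0],"rotation":[0,0,-0.1437]},
  {"claw":0.2,"slide":[0,0,0],"rotation":[0,0,-0.1437]},
  {"claw":0.2,"slide":[0,0,0],"rotation":[0,0,-0.1437]},
  {"claw":0.2,"slide":[-0.7,-40.9,0],"rotation":[0,0,0]},
  {"claw":0.2,"slide":[-0.7,-40.9,0],"rotation":[0,0,0]},
  {"claw":0.2,"slide":[-0.7,-40.9,0],"rotation":[0,0,0]},
  {"claw":0.2,"slide":[-0.7,-40.9,0],"rotation":[0,0,0]},
])

```text
time: 37.95
ee_pos: [396.6, 281.3, 158.0]
orientation: [0.142, -3.137, -0.003]
wrist_force: [0.6, -0.2, -0.2]
finger_gap: 0.6
gripper_force: 0.0
```

Emit:
carry_out([
  {"claw":0.2,"slide":[-0.7,-40.9,0],"rotation":[0,0,0]},
  {"claw":0.2,"slide":[-0.7,-40.9,0],"rotation":[0,0,0]},
  {"claw":0.2,"slide":[0,0,30],"rotation":[0,0,0]},
  {"claw":0.2,"slide":[0,0,30],"rotation":[0,0,0]},
  {"claw":0.2,"slide":[0,0,0],"rotation":[0,0,0]},
  {"claw":0.2,"slide":[0,0,0],"rotation":[0,0,0]},
  {"claw":0.2,"slide":[0,0,0],"rotation":[0,0,0]},
])

```text
time: 38.65
ee_pos: [406.2, 202.0, 98.8]
orientation: [-0.142, 3.138, 0.004]
wrist_force: [-0.4, -0.9, 0.5]
finger_gap: 0.602
gripper_force: 0.0
```

```bash
cat > ch2.py <<'E'
from st import *
fit('wrist');fit('top')
E
python3 ch2.py
```

```text
38.65 [406.2 202.   98.8] yaw -174.83 tz [ 0.     0.003 -1.   ] q [ 0.31  0.33  1.97  0.    0.84 -1.36] F [-0.4 -0.9  0.5]
fix [ 0.0028  0.0003 -0.    ]
wrist stem 0.95 [398.7 201.   15.1] ang -174.5 [403.1, 201.4, 82.9, 16.0, 5.5]
wrist stem 0.77 [443.2  10.3  14.4] ang -150.7 [447.3, 10.7, 82.0, 17.0, 29.4]
top bowl 0.63 646.9 169.8 29.3 stub 81.84645737281413 46
top bowl 0.62 612.2 85.4 28.6 stub -37.35486960258403 38
top bowl 0.49 573.6 188.3 29.4 stub 8.520408989257517 38
top stem 0.64 [394.3 198.   16.9] ang -175.3 [405.6, 188.4, 75.1, 35.4, 3.9]
top stem 0.47 [444.4 -97.4  13.9] ang -162.9 [446.6, -96.9, 80.7, 15.6, 17.0]
```

Emit:
carry_out([
  {"claw":0.2,"slide":[0,0,40],"rotation":[0,0,0]},
  {"claw":0.2,"slide":[0,0,40],"rotation":[0,0,0]},
  {"claw":0.2,"slide":[0,0,16],"rotation":[0,0,0]},
  {"claw":0.2,"slide":[0,0,0],"rotation":[0,0,0]},
  {"claw":-1,"slide":[0,0,0],"rotation":[0,0,0]},
  {"claw":-1,"slide":[0,0,0],"rotation":[0,0,0]},
  {"claw":-1,"slide":[0,0,0],"rotation":[0,0,0]},
  {"claw":-1,"slide":[0,0,0],"rotation":[0,0,0]},
  {"claw":-1,"slide":[0,0,0],"rotation":[0,0,0]},
])

```text
time: 39.85
ee_pos: [406.2, 202.0, 3.1]
orientation: [-0.141, 3.137, 0.005]
wrist_force: [0.4, 0.2, 7.4]
finger_gap: 0.166
gripper_force: 59.5
```

Emit:
carry_out([
  {"claw":-1,"slide":[0,0,-20],"rotation":[0,0,0]},
  {"claw":-1,"slide":[0,0,-40],"rotation":[0,0,0]},
  {"claw":-1,"slide":[0,0,-40],"rotation":[0,0,0]},
  {"claw":-1,"slide":[0,0,-40],"rotation":[0,0,0]},
  {"claw":-1,"slide":[0,0,0],"rotation":[0,0,0.1075]},
  {"claw":-1,"slide":[0,0,0],"rotation":[0,0,0.1075]},
  {"claw":-1,"slide":[0,0,0],"rotation":[0,0,0]},
])

```text
time: 40.55
ee_pos: [405.7, 201.4, 143.0]
orientation: [0.198, 3.135, 0.005]
wrist_force: [0.2, -0.3, -0.6]
finger_gap: 0.168
gripper_force: 58.6
```

```bash
python3 - <<'E'
from st import *
for c in('top','scene'):
    p,d=viewer.capture(c); P=cloud(c,d)
    hs=cv2.cvtColor(p,cv2.COLOR_RGB2HSV); b=(hs[...,0]>95)&(hs[...,0]<120)&(hs[...,1]>130)&(d>0)&(abs(P[...,1]+300)<140)&(abs(P[...,0]-610)<150)
    t=P[b&(P[...,2]>57.5)&(P[...,2]<64)]; print(c,len(t),rect(t))
    f=P[b&(P[...,2]<9)]; print('floor',rect(f))
print(s['finger_gap'],s['gripper_force'])
E
```

```text
40.55 [405.7 201.4 143. ] yaw 172.76 tz [ 0.001  0.003 -1.   ] q [ 0.31  0.26  1.92  0.    0.96 -1.14] F [ 0.2 -0.3 -0.6]
fix [ 0.0031  0.0003 -0.    ]
top 651 [607.5, -292.6, 175.9, 200.6, 82.6]
floor [618.2, -289.6, 160.0, 220.7, 82.7]
scene 1461 [606.7, -292.4, 176.7, 202.6, 82.6]
floor [586.7, -275.3, 198.6, 246.6, 82.5]
0.1678111983347387 58.633427023887634
```

Emit:
carry_out([
  {"claw":-1,"slide":[-21.8,-40.9,0],"rotation":[0,0,0]},
  {"claw":-1,"slide":[-21.8,-40.9,0],"rotation":[0,0,0]},
  {"claw":-1,"slide":[-21.8,-40.9,0],"rotation":[0,0,0]},
  {"claw":-1,"slide":[-21.8,-40.9,0],"rotation":[0,0,0]},
  {"claw":-1,"slide":[-21.8,-40.9,0],"rotation":[0,0,0]},
  {"claw":-1,"slide":[-21.8,-40.9,0],"rotation":[0,0,0]},
  {"claw":-1,"slide":[-21.8,-40.9,0],"rotation":[0,0,0]},
  {"claw":-1,"slide":[-21.8,-40.9,0],"rotation":[0,0,0]},
  {"claw":-1,"slide":[-21.8,-40.9,0],"rotation":[0,0,0]},
  {"claw":-1,"slide":[-21.8,-40.9,0],"rotation":[0,0,0]},
])

```text
time: 41.65
ee_pos: [570.5, -233.6, 140.0]
orientation: [-0.193, -3.133, -0.004]
wrist_force: [0.2, 0.2, -0.2]
finger_gap: 0.168
gripper_force: 58.7
```

Emit:
carry_out([
  {"claw":-1,"slide":[-21.8,-40.9,0],"rotation":[0,0,0]},
  {"claw":-1,"slide":[-21.8,-40.9,0],"rotation":[0,0,0]},
  {"claw":-1,"slide":[0,0,0],"rotation":[0,0,0]},
  {"claw":-1,"slide":[0,0,45],"rotation":[0,0,0]},
  {"claw":-1,"slide":[0,0,45],"rotation":[0,0,0]},
  {"claw":-1,"slide":[0,0,33],"rotation":[0,0,0]},
  {"claw":-1,"slide":[0,0,0],"rotation":[0,0,0]},
  {"claw":-1,"slide":[0,0,0],"rotation":[0,0,0]},
  {"claw":-0.3,"slide":[0,0,0],"rotation":[0,0,0]},
  {"claw":-0.3,"slide":[0,0,0],"rotation":[0,0,0]},
])

```text
time: 42.65
ee_pos: [604.5, -318.8, 19.5]
orientation: [0.196, 3.134, 0.001]
wrist_force: [-0.5, -0.0, -0.4]
finger_gap: 0.35
gripper_force: 0.0
```

Emit:
carry_out([
  {"claw":-0.3,"slide":[0,0,0],"rotation":[0,0,0]},
  {"claw":-0.3,"slide":[0,0,-40],"rotation":[0,0,0]},
  {"claw":-0.3,"slide":[0,0,-45],"rotation":[0,0,0]},
  {"claw":0.2,"slide":[0,0,-45],"rotation":[0,0,0]},
  {"claw":0.2,"slide":[0,0,0],"rotation":[0,0,0]},
  {"claw":0.2,"slide":[0,0,0],"rotation":[0,0,0]},
])

```text
time: 43.25
ee_pos: [604.6, -319.1, 149.9]
orientation: [0.197, 3.133, -0.0]
wrist_force: [-0.1, 0.5, -1.4]
finger_gap: 0.602
gripper_force: 0.0
```

```bash
python3 chk.py
```

```text
43.25 [ 604.6 -319.1  149.9] yaw 172.82 tz [ 0.002 -0.    -1.   ] q [-0.59  0.55  1.4   0.    1.19 -2.03] F [-0.1  0.5 -1.4]
fix [-0.      0.0022  0.    ]
scene bowl 0.66 611.4 85.2 31.0 stub 163.28999096907498 10
scene bowl 0.56 576.8 188.4 30.3 stub -151.18080880974182 18
scene bowl 0.52 647.3 170.4 29.4 stub 113.61696777658312 17
scene stem 0.71 [449.4   6.5  14.4] ang -149.6 [449.7, 8.6, 79.9, 19.7, 31.4]
scene 0.89 [426.7, 397.0, 56.1, 64.1, 44.1] 64.79369511292694
mat ((425.9797058105469, 395.8600769042969), 49.5029182434082)
top bowl 0.64 573.2 189.0 29.7 stub 8.583037355451738 36
top bowl 0.6 612.5 86.6 28.3 stub -20.376305641576543 37
top bowl 0.51 647.1 168.5 29.6 stub 107.01968012430413 55
top stem 0.74 [ 570.1 -423.3  134.7] ang 115.5 [542.1, -357.0, 57.4, 304.0, 21.7]
top 0.6 [427.3, 396.4, 56.7, 57.5, 45.8] 65.21463098719659
mat ((425.107666015625, 397.69830322265625), 49.48843002319336)
```

Emit:
carry_out([
  {"claw":0.2,"slide":[0,0,0],"rotation":[0,0,-0.142]},
  {"claw":0.2,"slide":[0,0,0],"rotation":[0,0,-0.142]},
  {"claw":0.2,"slide":[0,0,0],"rotation":[0,0,-0.142]},
  {"claw":0.2,"slide":[14.3,43.2,0],"rotation":[0,0,0]},
  {"claw":0.2,"slide":[14.3,43.2,0],"rotation":[0,0,0]},
  {"claw":0.2,"slide":[14.3,43.2,0],"rotation":[0,0,0]},
  {"claw":0.2,"slide":[14.3,43.2,0],"rotation":[0,0,0]},
  {"claw":0.2,"slide":[14.3,43.2,0],"rotation":[0,0,0]},
  {"claw":0.2,"slide":[14.3,43.2,0],"rotation":[0,0,0]},
  {"claw":0.2,"slide":[0,0,0],"rotation":[0,0,0]},
])

```text
time: 44.75
ee_pos: [438.8, -91.6, 147.2]
orientation: [0.473, -3.099, -0.011]
wrist_force: [-0.0, -0.7, 0.6]
finger_gap: 0.598
gripper_force: 0.0
```

Emit:
carry_out([
  {"claw":0.2,"slide":[0,0,45],"rotation":[0,0,0]},
  {"claw":0.2,"slide":[0,0,0],"rotation":[0,0,0]},
  {"claw":0.2,"slide":[0,0,0],"rotation":[0,0,0]},
  {"claw":0.2,"slide":[0,0,0],"rotation":[0,0,0]},
])

```text
time: 45.15
ee_pos: [445.8, -96.8, 104.0]
orientation: [0.47, -3.106, -0.003]
wrist_force: [0.6, -0.3, -0.5]
finger_gap: 0.604
gripper_force: 0.0
```

```bash
python3 ch2.py
```

```text
45.15 [445.8 -96.8 104. ] yaw -162.81 tz [-0.     0.002 -1.   ] q [-0.37  0.33  1.96  0.    0.86 -2.24] F [ 0.6 -0.3 -0.5]
fix [ 0.0018  0.0002 -0.    ]
wrist stem 0.83 [440.1 -98.2  15.2] ang -162.7 [444.6, -96.8, 83.3, 15.7, 16.7]
wrist stem 0.73 [ 583.1 -309.7   16.7] ang 177.5 [592.9, -309.6, 68.7, 15.4, 5.2]
wrist stem 0.68 [443.6   4.9  14.9] ang -150.1 [447.8, 8.8, 83.4, 16.6, 29.7]
top bowl 0.68 647.2 170.2 29.8 stub 71.65624009270309 46
top bowl 0.68 574.4 188.5 28.9 stub 34.544766549009665 41
top stem 0.48 [459.2  14.4  14.3] ang -151.4 [460.2, 14.8, 55.4, 15.4, 30.0]
```

Emit:
carry_out([
  {"claw":0.2,"slide":[0,0,45],"rotation":[0,0,0]},
  {"claw":0.2,"slide":[0,0,40],"rotation":[0,0,0]},
  {"claw":0.2,"slide":[0,0,16.5],"rotation":[0,0,0]},
  {"claw":0.2,"slide":[0,0,0],"rotation":[0,0,0]},
  {"claw":-1,"slide":[0,0,0],"rotation":[0,0,0]},
  {"claw":-1,"slide":[0,0,0],"rotation":[0,0,0]},
  {"claw":-1,"slide":[0,0,0],"rotation":[0,0,0]},
  {"claw":-1,"slide":[0,0,0],"rotation":[0,0,0]},
  {"claw":-1,"slide":[0,0,0],"rotation":[0,0,0]},
])

```text
time: 46.35
ee_pos: [445.7, -96.3, 2.9]
orientation: [-0.47, 3.105, 0.002]
wrist_force: [-0.6, 0.5, 6.9]
finger_gap: 0.169
gripper_force: 59.4
```

Emit:
carry_out([
  {"claw":-1,"slide":[0,0,-20],"rotation":[0,0,0]},
  {"claw":-1,"slide":[0,0,-40],"rotation":[0,0,0]},
  {"claw":-1,"slide":[0,0,-40],"rotation":[0,0,0]},
  {"claw":-1,"slide":[0,0,-40],"rotation":[0,0,0]},
  {"claw":-1,"slide":[0,0,0],"rotation":[0,0,0.142]},
  {"claw":-1,"slide":[0,0,0],"rotation":[0,0,0.142]},
  {"claw":-1,"slide":[0,0,0],"rotation":[0,0,0.142]},
  {"claw":-1,"slide":[-30.5,-27.4,0],"rotation":[0,0,0]},
  {"claw":-1,"slide":[-30.5,-27.4,0],"rotation":[0,0,0]},
  {"claw":-1,"slide":[-30.5,-27.4,0],"rotation":[0,0,0]},
])

```text
time: 47.35
ee_pos: [526.2, -190.2, 142.4]
orientation: [-0.196, -3.135, -0.002]
wrist_force: [0.5, 0.2, 0.0]
finger_gap: 0.171
gripper_force: 58.6
```

Emit:
carry_out([
  {"claw":-1,"slide":[-30.5,-27.4,0],"rotation":[0,0,0]},
  {"claw":-1,"slide":[-30.5,-27.4,0],"rotation":[0,0,0]},
  {"claw":-1,"slide":[-30.5,-27.4,0],"rotation":[0,0,0]},
  {"claw":-1,"slide":[0,0,0],"rotation":[0,0,0]},
  {"claw":-1,"slide":[0,0,45],"rotation":[0,0,0]},
  {"claw":-1,"slide":[0,0,45],"rotation":[0,0,0]},
  {"claw":-1,"slide":[0,0,24],"rotation":[0,0,0]},
  {"claw":-1,"slide":[0,0,0],"rotation":[0,0,0]},
  {"claw":-1,"slide":[0,0,0],"rotation":[0,0,0]},
  {"claw":-0.3,"slide":[0,0,0],"rotation":[0,0,0]},
])

```text
time: 48.35
ee_pos: [607.1, -282.7, 29.3]
orientation: [0.197, 3.134, 0.001]
wrist_force: [-0.3, 0.0, 1.0]
finger_gap: 0.321
gripper_force: 0.0
```

Emit:
carry_out([
  {"claw":-0.3,"slide":[0,0,0],"rotation":[0,0,0]},
  {"claw":-0.3,"slide":[0,0,0],"rotation":[0,0,0]},
  {"claw":-0.3,"slide":[0,0,-40],"rotation":[0,0,0]},
  {"claw":-0.3,"slide":[0,0,-45],"rotation":[0,0,0]},
  {"claw":0.2,"slide":[0,0,-36],"rotation":[0,0,0]},
  {"claw":0.2,"slide":[0,0,0],"rotation":[0,0,-0.13]},
  {"claw":0.2,"slide":[0,0,0],"rotation":[0,0,-0.13]},
  {"claw":0.2,"slide":[0,0,0],"rotation":[0,0,-0.13]},
  {"claw":0.2,"slide":[0,0,0],"rotation":[0,0,-0.13]},
  {"claw":0.2,"slide":[0,0,0],"rotation":[0,0,-0.13]},
])

```text
time: 49.35
ee_pos: [605.9, -282.3, 148.7]
orientation: [0.823, -3.032, -0.003]
wrist_force: [0.3, -0.0, -1.0]
finger_gap: 0.597
gripper_force: 0.0
```

Emit:
carry_out([
  {"claw":0.2,"slide":[-1,41.4,0],"rotation":[0,0,0]},
  {"claw":0.2,"slide":[-1,41.4,0],"rotation":[0,0,0]},
  {"claw":0.2,"slide":[-1,41.4,0],"rotation":[0,0,0]},
  {"claw":0.2,"slide":[-1,41.4,0],"rotation":[0,0,0]},
  {"claw":0.2,"slide":[-1,41.4,0],"rotation":[0,0,0]},
  {"claw":0.2,"slide":[-1,41.4,0],"rotation":[0,0,0]},
  {"claw":0.2,"slide":[-1,41.4,0],"rotation":[0,0,0]},
  {"claw":0.2,"slide":[-1,41.4,0],"rotation":[0,0,0]},
  {"claw":0.2,"slide":[0,0,25],"rotation":[0,0,0]},
  {"claw":0.2,"slide":[0,0,20],"rotation":[0,0,0]},
])

```text
time: 50.35
ee_pos: [446.8, 9.7, 104.4]
orientation: [-0.818, 3.031, 0.002]
wrist_force: [0.7, 0.6, -0.4]
finger_gap: 0.597
gripper_force: 0.0
```

Emit:
carry_out([
  {"claw":0.2,"slide":[0,0,0],"rotation":[0,0,0]},
  {"claw":0.2,"slide":[0,0,0],"rotation":[0,0,0]},
  {"claw":0.2,"slide":[0,0,0],"rotation":[0,0,0]},
])

```text
time: 50.65
ee_pos: [447.8, 8.2, 104.8]
orientation: [-0.814, 3.034, 0.003]
wrist_force: [0.7, 0.0, -0.2]
finger_gap: 0.601
gripper_force: 0.0
```

```bash
python3 ch2.py
```

```text
50.65 [447.8   8.2 104.8] yaw -149.98 tz [ 0.     0.002 -1.   ] q [-0.14  0.32  1.97  0.    0.85 -2.23] F [ 0.7  0.  -0.2]
fix [ 0.0016  0.0012 -0.    ]
wrist stem 0.88 [443.5   6.5  15. ] ang -150.2 [447.9, 9.1, 83.4, 16.0, 29.7]
top bowl 0.69 573.2 189.3 29.9 stub -4.067733308715906 73
top bowl 0.59 612.4 85.8 27.6 stub -23.05295448011534 24
top bowl 0.48 647.2 169.5 29.5 stub 80.77943632818524 49
top bowl 0.31 592.1 130.1 145.7 stub 54.16924128464036 84
top stem 0.7 [ 612.3 -282.5   19.8] ang 172.7 [611.4, -282.8, 13.1, 76.9, 84.1]
top stem 0.52 [ 600.2 -316.6   19.8] ang 172.9 [602.7, -317.6, 16.0, 78.7, 83.7]
```

Emit:
carry_out([
  {"claw":0.2,"slide":[0,0,45],"rotation":[0,0,0]},
  {"claw":0.2,"slide":[0,0,40],"rotation":[0,0,0]},
  {"claw":0.2,"slide":[0,0,17],"rotation":[0,0,0]},
  {"claw":0.2,"slide":[0,0,0],"rotation":[0,0,0]},
  {"claw":-1,"slide":[0,0,0],"rotation":[0,0,0]},
  {"claw":-1,"slide":[0,0,0],"rotation":[0,0,0]},
  {"claw":-1,"slide":[0,0,0],"rotation":[0,0,0]},
  {"claw":-1,"slide":[0,0,0],"rotation":[0,0,0]},
  {"claw":-1,"slide":[0,0,0],"rotation":[0,0,0]},
])

```text
time: 51.85
ee_pos: [447.8, 8.6, 3.1]
orientation: [-0.814, 3.032, 0.002]
wrist_force: [-0.1, 0.3, 7.6]
finger_gap: 0.167
gripper_force: 59.5
```

Emit:
carry_out([
  {"claw":-1,"slide":[0,0,-20],"rotation":[0,0,0]},
  {"claw":-1,"slide":[0,0,-40],"rotation":[0,0,0]},
  {"claw":-1,"slide":[0,0,-40],"rotation":[0,0,0]},
  {"claw":-1,"slide":[0,0,-40],"rotation":[0,0,0]},
  {"claw":-1,"slide":[0,0,0],"rotation":[0,0,0.13]},
  {"claw":-1,"slide":[0,0,0],"rotation":[0,0,0.13]},
  {"claw":-1,"slide":[0,0,0],"rotation":[0,0,0.13]},
  {"claw":-1,"slide":[0,0,0],"rotation":[0,0,0.13]},
  {"claw":-1,"slide":[0,0,0],"rotation":[0,0,0.13]},
  {"claw":-1,"slide":[-27.7,-34.5,0],"rotation":[0,0,0]},
])

```text
time: 52.85
ee_pos: [466.4, -26.2, 141.9]
orientation: [-0.199, -3.13, -0.007]
wrist_force: [1.6, 0.0, -1.0]
finger_gap: 0.169
gripper_force: 58.7
```

Emit:
carry_out([
  {"claw":-1,"slide":[-27.7,-34.5,0],"rotation":[0,0,0]},
  {"claw":-1,"slide":[-27.7,-34.5,0],"rotation":[0,0,0]},
  {"claw":-1,"slide":[-27.7,-34.5,0],"rotation":[0,0,0]},
  {"claw":-1,"slide":[-27.7,-34.5,0],"rotation":[0,0,0]},
  {"claw":-1,"slide":[-27.7,-34.5,0],"rotation":[0,0,0]},
  {"claw":-1,"slide":[-27.7,-34.5,0],"rotation":[0,0,0]},
  {"claw":-1,"slide":[0,0,0],"rotation":[0,0,0]},
  {"claw":-1,"slide":[0,0,0],"rotation":[0,0,0]},
  {"claw":-1,"slide":[0,0,45],"rotation":[0,0,0]},
  {"claw":-1,"slide":[0,0,45],"rotation":[0,0,0]},
])

```text
time: 53.85
ee_pos: [609.5, -254.6, 52.3]
orientation: [0.196, 3.134, 0.001]
wrist_force: [0.1, -0.5, -1.3]
finger_gap: 0.169
gripper_force: 58.8
```

Emit:
carry_out([
  {"claw":-1,"slide":[0,0,24],"rotation":[0,0,0]},
  {"claw":-1,"slide":[0,0,0],"rotation":[0,0,0]},
  {"claw":-1,"slide":[0,0,0],"rotation":[0,0,0]},
  {"claw":-0.3,"slide":[0,0,0],"rotation":[0,0,0]},
  {"claw":-0.3,"slide":[0,0,0],"rotation":[0,0,0]},
  {"claw":-0.3,"slide":[0,0,0],"rotation":[0,0,0]},
  {"claw":-0.3,"slide":[0,0,-40],"rotation":[0,0,0]},
  {"claw":-0.3,"slide":[0,0,-45],"rotation":[0,0,0]},
  {"claw":-1,"slide":[0,0,-36],"rotation":[0,0,0]},
  {"claw":-1,"slide":[0,0,0],"rotation":[0,0,0]},
])

```text
time: 54.85
ee_pos: [613.0, -257.6, 155.0]
orientation: [0.197, 3.126, -0.005]
wrist_force: [1.0, -0.7, 0.2]
finger_gap: 0.017
gripper_force: 0.0
```

```bash
python3 - <<'E'
from st import *
for c in('scene','top'):
    p,d=viewer.capture(c); P=cloud(c,d)
    v=p.astype(int).max(2)
    m=(abs(P[...,0]-560)<70)&(abs(P[...,1]+36)<60)&(P[...,2]>55)&(d>0)
    pad=m&(v<60); q=P[pad]; print(c,'pad',rect(q),q.mean(0).round(1))
    q=P[m]; print('upper plate',rect(q),q[:,2].max())
E
```

```text
54.85 [ 613.  -257.6  155. ] yaw 172.81 tz [ 0.009 -0.004 -1.   ] q [-0.5   0.51  1.45  0.    1.17 -1.95] F [ 1.  -0.7  0.2]
fix [-0.0024  0.0094  0.    ]
scene pad [579.1, -23.5, 96.4, 71.3, 83.1] [575.  -34.1  73.3]
upper plate [580.9, -26.4, 104.6, 96.0, 86.7] 87.99586130665534
top pad [572.6, -33.5, 74.5, 66.0, 85.7] [572.1 -33.1  74. ]
upper plate [581.2, -26.2, 102.1, 94.1, 86.3] 87.79697527319513
```

Emit:
carry_out([
  {"claw":-1,"slide":[0,0,0],"rotation":[0,0,0]},
  {"claw":-1,"slide":[16.7,42.8,0],"rotation":[0,0,0]},
  {"claw":-1,"slide":[16.7,42.8,0],"rotation":[0,0,0]},
  {"claw":-1,"slide":[16.7,42.8,0],"rotation":[0,0,0]},
  {"claw":-1,"slide":[16.7,42.8,0],"rotation":[0,0,0]},
  {"claw":-1,"slide":[16.7,42.8,0],"rotation":[0,0,0]},
  {"claw":-1,"slide":[0,0,0],"rotation":[0,0,0]},
  {"claw":-1,"slide":[0,0,0],"rotation":[0,0,0]},
  {"claw":-1,"slide":[0,0,0],"rotation":[0,0,0]},
])

```text
time: 55.85
ee_pos: [553.0, -33.4, 147.7]
orientation: [-0.197, -3.133, -0.003]
wrist_force: [1.3, -1.3, -0.5]
finger_gap: 0.002
gripper_force: 0.0
```

```bash
python3 - <<'E'
from st import *
fit('top'); p,d=save('top','t7'); s7,_=save('scene','s7')
a=cv2.resize(p[100:220,180:480,::-1],(800,320)); b=cv2.resize(s7[130:350,200:500,::-1],(380,279))
cv2.imwrite('pics/t7c.png',np.vstack([a,np.hstack([b,cv2.resize(s7[:,:,::-1],(420,279))])]))
E
```

```text
55.85 [553.  -33.4 147.7] yaw 172.8 tz [-0.003  0.002 -1.   ] q [-0.19  0.39  1.7   0.    1.06 -1.63] F [ 1.3 -1.3 -0.5]
fix [ 0.0016 -0.0027  0.    ]
top bowl 0.44 574.2 188.9 29.5 stub -3.905614983452257 60
top stem 0.53 [ 607.5 -253.8   19.5] ang 172.4 [610.7, -253.8, 18.4, 81.0, 83.2]
```

View pics/t7c.png

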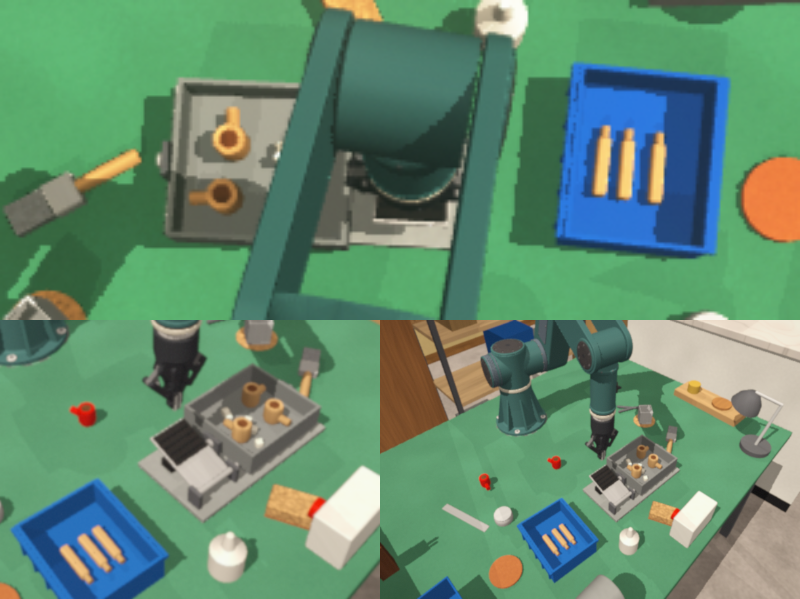

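Emit:
carry_out([
  {"claw":-1,"slide":[-3,0,35],"rotation":[0,0,0]},
  {"claw":-1,"slide":[0,0,30],"rotation":[0,0,0]},
  {"claw":-1,"slide":[0,0,8],"rotation":[0,0,0]},
  {"claw":-1,"slide":[0,0,8],"rotation":[0,0,0]},
  {"claw":-1,"slide":[0,0,8],"rotation":[0,0,0]},
  {"claw":-1,"slide":[0,0,7],"rotation":[0,0,0]},
  {"claw":-1,"slide":[0,0,5],"rotation":[0,0,0]},
  {"claw":-1,"slide":[0,0,2],"rotation":[0,0,0]},
  {"claw":-1,"slide":[0,0,0],"rotation":[0,0,0]},
  {"claw":-1,"slide":[0,0,0],"rotation":[0,0,0]},
])

```text
time: 57.1
ee_pos: [554.0, -33.0, 46.5]
orientation: [-0.197, -3.13, -0.003]
wrist_force: [-5.9, -1.0, 9.2]
finger_gap: 0.003
gripper_force: 4.5
```

```bash
cat > tr.py <<'E'
from st import *
p,d=viewer.capture('scene'); P=cloud('scene',d)
for o in outline_of('scene','treadle')[:1]:
    q=P[o['mask']&(d>0)]; q=q[(q[:,0]>535)&(q[:,0]<650)&(abs(q[:,1]+36)<38)&(q[:,2]>34)&(q[:,2]<85)]
    for _ in range(6):
        A=np.c_[q[:,:2],np.ones(len(q))]; c=np.linalg.lstsq(A,q[:,2],rcond=None)[0]; r=abs(A@c-q[:,2]); q=q[r<max(2,2*np.median(r))]
    print('plane slope x',c[0].round(3),len(q),'z@556',c@[556,-33,1])
E
python3 tr.py
```

```text
57.1 [554.  -33.   46.5] yaw 172.8 tz [-0.005  0.002 -1.   ] q [-0.18  0.53  1.78  0.    0.84 -1.63] F [-5.9 -1.   9.2]
fix [ 0.0017 -0.0051  0.    ]
plane slope x -0.072 755 z@556 47.92089821907071
```

Emit:
carry_out([
  {"claw":-1,"slide":[0,0,2],"rotation":[0,0,0]},
  {"claw":-1,"slide":[0,0,2],"rotation":[0,0,0]},
  {"claw":-1,"slide":[0,0,0],"rotation":[0,0,0]},
  {"claw":-1,"slide":[0,0,0],"rotation":[0,0,0]},
])

```text
time: 57.6
ee_pos: [554.1, -33.0, 44.5]
orientation: [-0.197, -3.131, -0.003]
wrist_force: [-11.6, 0.0, 27.1]
finger_gap: -0.0
gripper_force: 14.1
```

```bash
python3 tr.py
```

```text
57.6 [554.1 -33.   44.5] yaw 172.81 tz [-0.004  0.002 -1.   ] q [-0.18  0.53  1.78  0.    0.83 -1.63] F [-11.6   0.   27.1]
fix [ 0.0016 -0.0042  0.    ]
plane slope x -0.054 726 z@556 46.12868718148519
```

Emit:
carry_out([
  {"claw":-1,"slide":[0,0,0],"rotation":[0,0,0]},
  {"claw":-1,"slide":[0,0,0],"rotation":[0,0,0]},
  {"claw":-1,"slide":[0,0,0],"rotation":[0,0,0]},
  {"claw":-1,"slide":[0,0,-8],"rotation":[0,0,0]},
  {"claw":-1,"slide":[0,0,-10],"rotation":[0,0,0]},
  {"claw":-1,"slide":[0,0,-10],"rotation":[0,0,0]},
  {"claw":-1,"slide":[0,0,-10],"rotation":[0,0,0]},
  {"claw":-1,"slide":[0,0,-17],"rotation":[0,0,0]},
  {"claw":-1,"slide":[0,0,0],"rotation":[0,0,0]},
  {"claw":-1,"slide":[0,0,0],"rotation":[0,0,0]},
])

```text
time: 58.7
ee_pos: [555.5, -33.0, 96.5]
orientation: [-0.197, -3.133, -0.003]
wrist_force: [-0.4, -0.0, 0.3]
finger_gap: 0.003
gripper_force: 0.0
```

Emit:
carry_out([
  {"claw":-1,"slide":[0,0,0],"rotation":[0,0,0]},
  {"claw":-1,"slide":[0,0,0],"rotation":[0,0,0]},
  {"claw":-1,"slide":[0,0,0],"rotation":[0,0,0]},
  {"claw":-1,"slide":[0,0,0],"rotation":[0,0,0]},
])

```text
time: 59.1
ee_pos: [555.5, -32.9, 96.0]
orientation: [-0.197, -3.133, -0.004]
wrist_force: [-0.6, 0.7, 1.1]
finger_gap: 0.004
gripper_force: 0.0
```

```bash
python3 tr.py
```

```text
59.1 [555.5 -32.9  96. ] yaw 172.81 tz [-0.003  0.002 -1.   ] q [-0.18  0.46  1.75  0.    0.94 -1.63] F [-0.6  0.7  1.1]
fix [ 0.0021 -0.0029  0.    ]
plane slope x -0.366 829 z@556 79.58665106382719
```

Emit:
carry_out([
  {"claw":-1,"slide":[0,0,15],"rotation":[0,0,0]},
  {"claw":-1,"slide":[0,0,10],"rotation":[0,0,0]},
  {"claw":-1,"slide":[0,0,10],"rotation":[0,0,0]},
  {"claw":-1,"slide":[0,0,10],"rotation":[0,0,0]},
  {"claw":-1,"slide":[0,0,7],"rotation":[0,0,0]},
  {"claw":-1,"slide":[0,0,3.5],"rotation":[0,0,0]},
  {"claw":-1,"slide":[0,0,0],"rotation":[0,0,0]},
  {"claw":-1,"slide":[0,0,0],"rotation":[0,0,0]},
  {"claw":-1,"slide":[0,0,0],"rotation":[0,0,0]},
  {"claw":-1,"slide":[0,0,0],"rotation":[0,0,0]},
])

```text
time: 60.2
ee_pos: [553.5, -32.6, 44.1]
orientation: [-0.196, -3.131, -0.003]
wrist_force: [-14.8, 1.7, 43.9]
finger_gap: 0.002
gripper_force: 21.6
```

```bash
python3 tr.py
```

```text
60.2 [553.5 -32.6  44.1] yaw 172.84 tz [-0.005  0.002 -1.   ] q [-0.18  0.53  1.79  0.    0.83 -1.63] F [-14.8   1.7  43.9]
fix [ 0.0017 -0.0051  0.    ]
plane slope x -0.047 703 z@556 45.8501060544337
```

Emit:
carry_out([
  {"claw":-1,"slide":[0,0,0],"rotation":[0,0,0]},
  {"claw":-1,"slide":[0,0,0],"rotation":[0,0,0]},
  {"claw":-1,"slide":[0,0,0],"rotation":[0,0,0]},
])

```text
time: 60.6
ee_pos: [553.4, -32.6, 44.1]
orientation: [-0.196, -3.131, -0.003]
wrist_force: [-13.6, 1.0, 43.2]
finger_gap: -0.001
gripper_force: 21.6
```

Emit:
carry_out([
  {"claw":-1,"slide":[0,0,-8],"rotation":[0,0,0]},
  {"claw":-1,"slide":[0,0,-10],"rotation":[0,0,0]},
  {"claw":-1,"slide":[0,0,-10],"rotation":[0,0,0]},
  {"claw":-1,"slide":[0,0,-10],"rotation":[0,0,0]},
  {"claw":-1,"slide":[0,0,-20],"rotation":[0,0,0]},
  {"claw":-1,"slide":[0,0,-45],"rotation":[0,0,0]},
  {"claw":-1,"slide":[0,0,-45],"rotation":[0,0,0]},
  {"claw":-1,"slide":[0,0,0],"rotation":[0,0,0]},
  {"claw":-1,"slide":[0,0,0],"rotation":[0,0,0]},
  {"claw":-1,"slide":[0,0,0],"rotation":[0,0,0]},
])

```text
time: 61.6
ee_pos: [554.5, -32.9, 187.6]
orientation: [-0.197, -3.13, -0.004]
wrist_force: [0.6, -0.1, -0.1]
finger_gap: 0.001
gripper_force: 0.0
```

```bash
python3 tr.py; python3 - <<'E'
from h import *
s,_=save('scene','s8'); cv2.imwrite('pics/s8c.png',cv2.resize(s[100:370,150:490,::-1],(755,600)))
E
```

```text
61.6 [554.5 -32.9 187.6] yaw 172.81 tz [-0.005  0.003 -1.   ] q [-0.18  0.34  1.66  0.    1.15 -1.63] F [ 0.6 -0.1 -0.1]
fix [ 0.0022 -0.0052  0.    ]
plane slope x -0.368 865 z@556 79.4652751606246
```

View pics/s8c.png

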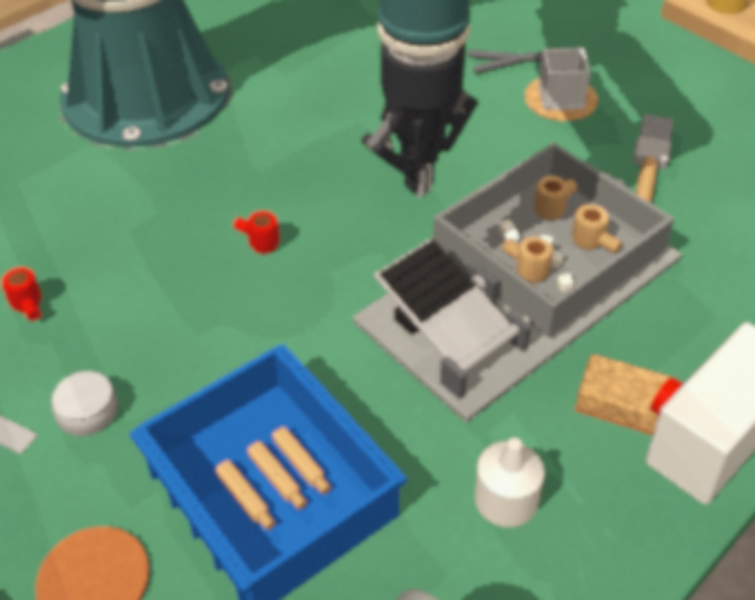

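The final picture matches the goal: three bowls and the chips in the tub (545,235), three stems in the crate (270,480), the cup upright on its mat (562,80), and the treadle back up. I'm handing the job in.

```bash
python3 -c "
from rig import arm
print(arm.close_job())"
```

```text
the job is handed in; nothing more can be done
None
```

Job handed in at about 62 s, result not yet known: three bowls and all the chips are in the tub, three stems are in the crate, the empty cup stands on the middle of its mat, and the treadle was pressed to its stop twice (the second press peaked at about 44 N at the wrist, through the closed fingertips).

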